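# Count out a bag of bolts on the counting scale

## Task

First take the barcode scanner off its charging pad, aim its window straight at the barcode on the packing slip from about 10 cm away, hold it there steadily for about two seconds until the job is read, and stand it back on its pad. Then put the bolts that were spilled on the bench back into the yellow scoop with the others, bring the lip of the scoop down to within about 5 cm of the floor of the scale's shallow dish before tipping it, so that none can bounce out, and tip the whole lot out so that every bolt ends up lying in the dish; pick up any that stray. Finally set the empty scoop down upright on the bench, and leave the other things on the bench where they are.

Things in the scene. Friction and masses are not known exactly. Their poses are not given: they have to be found in the camera images.
- scanner: white and grey barcode scanner standing on its own round foot, 136 mm tall, 300 g. Origin under the centre of the foot (94 mm across); own z up, own x is the way its window looks. Neck 36 mm wide. Grip its head across the width: 48 mm wide in y, x from -34 to +50 mm, z from 90 to 136 mm.
- scanner_window (a point): centre of the dark red window on the front of the scanner's head, 51 mm ahead of the scanner's origin in its own x and 113 mm up; axes as the scanner's. It reads along its x a label whose centre is 50 to 180 mm ahead, within about 20 mm of its line of sight, and faces it within 0.8 rad.
- pad: fixed round grey charging pad, 124 mm across, 10 mm high, flat top: the scanner's place. Origin under its centre.
- barcode: white barcode label 90 x 50 mm with black bars, near the top of a packing slip on a clear fixed stand (160 mm wide, 210 mm tall) that leans back 0.5 rad from upright. Origin at the label's centre, 172 mm above the bench; own x goes into the label along its normal (away from the robot, sloping down by 0.5 rad), own y is level. A scanner held level along the level part of this x reads it.
- scoop: yellow plastic parts scoop, open on top and in front, 160 g. Origin under its floor; own x towards the mouth, z up. Upright side walls 58 mm apart outside (52 inside), 56 mm high over x = -48 to 34 mm, falling to 36 at the mouth; floor 3 mm thick, from x = 34 a ramp up to the lip. Grey handle x = -50 to -118, z to 50 mm. Grip across the walls near x = 0. Empty at a tilt of 60 to 75 degrees.
- scoop_lip (a point): middle of the scoop's front lip, over which the bolts slide: 80 mm ahead of the scoop's origin in its own x and 22 mm up (the lip is 58 mm wide); axes as the scoop's.
- dish_in (a point): centre of the inner floor of the round metal dish on the counting scale (fixed), 101 mm above the bench. Floor 164 mm across, rim 200 mm across and 19 mm above the floor. z up, x away from the display side. The scale's cream housing reaches 215 mm from here towards -x, 115 towards +x, 150 either way in y, and is lower than the dish floor.
- bolt0: zinc-plated hexagon bolt, 45 g, 42.5 mm long: shank 12 mm thick, 35 mm long; head 18 mm across flats, 7.5 mm thick. Origin on its axis, 17.6 mm from the top of the head; own x points from head to tip (tip at +25 mm, head from -10 to -17.6 mm). Lying on the bench its axis is 6 to 9 mm up. Starts in the scoop. Absent in some starts.
- bolt1: zinc-plated hexagon bolt, 45 g, 42.5 mm long: shank 12 mm thick, 35 mm long; head 18 mm across flats, 7.5 mm thick. Origin on its axis, 17.6 mm from the top of the head; own x points from head to tip (tip at +25 mm, head from -10 to -17.6 mm). Lying on the bench its axis is 6 to 9 mm up. Starts in the scoop. Absent in some starts.
- bolt2: zinc-plated hexagon bolt, 45 g, 42.5 mm long: shank 12 mm thick, 35 mm long; head 18 mm across flats, 7.5 mm thick. Origin on its axis, 17.6 mm from the top of the head; own x points from head to tip (tip at +25 mm, head from -10 to -17.6 mm). Lying on the bench its axis is 6 to 9 mm up. Starts in the scoop. Absent in some starts.
- bolt3: zinc-plated hexagon bolt, 45 g, 42.5 mm long: shank 12 mm thick, 35 mm long; head 18 mm across flats, 7.5 mm thick. Origin on its axis, 17.6 mm from the top of the head; own x points from head to tip (tip at +25 mm, head from -10 to -17.6 mm). Lying on the bench its axis is 6 to 9 mm up. Starts in the scoop. Absent in some starts.
- bolt4: zinc-plated hexagon bolt, 45 g, 42.5 mm long: shank 12 mm thick, 35 mm long; head 18 mm across flats, 7.5 mm thick. Origin on its axis, 17.6 mm from the top of the head; own x points from head to tip (tip at +25 mm, head from -10 to -17.6 mm). Lying on the bench its axis is 6 to 9 mm up. Starts lying spilled on the bench. Absent in some starts.
- bolt5: zinc-plated hexagon bolt, 45 g, 42.5 mm long: shank 12 mm thick, 35 mm long; head 18 mm across flats, 7.5 mm thick. Origin on its axis, 17.6 mm from the top of the head; own x points from head to tip (tip at +25 mm, head from -10 to -17.6 mm). Lying on the bench its axis is 6 to 9 mm up. Starts lying spilled on the bench. Absent in some starts.
- bolt6: zinc-plated hexagon bolt, 45 g, 42.5 mm long: shank 12 mm thick, 35 mm long; head 18 mm across flats, 7.5 mm thick. Origin on its axis, 17.6 mm from the top of the head; own x points from head to tip (tip at +25 mm, head from -10 to -17.6 mm). Lying on the bench its axis is 6 to 9 mm up. Starts lying spilled on the bench. Absent in some starts.
- bolt7: zinc-plated hexagon bolt, 45 g, 42.5 mm long: shank 12 mm thick, 35 mm long; head 18 mm across flats, 7.5 mm thick. Origin on its axis, 17.6 mm from the top of the head; own x points from head to tip (tip at +25 mm, head from -10 to -17.6 mm). Lying on the bench its axis is 6 to 9 mm up. Starts lying spilled on the bench. Absent in some starts.
- tape_roll: roll of brown packing tape lying flat, 104 mm across, 48 mm high, loose, to be left alone. Origin under its centre.
- marker: white and blue marker pen, 135 mm long, 18 mm thick, lying along its x, loose, to be left alone. Origin under its centre.
- jar: jar with a red cap, 56 mm across, 62 mm high, loose, to be left alone. Origin under its centre.
- small_carton: closed brown carton 110 x 90 x 70 mm, loose, to be left alone. Origin under its centre.
- cutter: orange cutter lying along its x, 150 x 26 x 17 mm, loose, to be left alone. Origin under its centre.
- stapler: red stapler lying along its x, 150 x 36 x 46 mm, loose, to be left alone. Origin under its centre.

How it is judged:
By the outcome, as a careful person would: the job done as asked, in the order asked, and still so for the second after the job is handed in, with the robot touching nothing.
Of bolt4, bolt5, bolt6, bolt7 only 2 to 4 are there at a start; the rules pass over those that are not, and their reading is None.
Of bolt0, bolt1, bolt2, bolt3 only 2 to 4 are there at a start; the rules pass over those that are not, and their reading is None.
At some moment in a run one of bolt4, bolt5, bolt6, bolt7, scoop may be knocked a few centimetres aside while the robot is not near it.
It also fails if it takes over 208 s, if anything falls off the work surface, if the arm or the gripper's body presses on something with over 40 N, if the wrist force passes 120 N, or if a joint passes its speed limit or range.

## Robot

A 6-joint arm with a two-finger parallel gripper is mounted at the origin on the work surface. World frame = base frame: x ahead of the robot, y to its left, z up, the work surface at z = 0. Lengths are in m, angles in rad, forces in N, time in s.
With the tool pointing down it reaches from about 0.325 to 0.775 m from the base axis. Payload 9.3 kg.
Tool frame: the origin (TCP) lies midway between the tips of the shut fingers; the grasp point (between the pads) lies 19 mm behind it; x points along the fingers, y is the direction in which the jaws open and shut, and the axes are right-handed (so a half turn about x gives the same grasp; the last joint's range is limited). The gripper opens to 85 mm and grips with 20 to 120 N. Pads are 22 mm wide; open, the fingers measure 114 mm over their backs; the gripper's body (76 mm by 85 mm) begins 54 mm behind the grasp point. The pads swing forward as they close: fully open they stand 13 mm farther back than shut.
Start: joints at [1.116, 0.259, 0.021, 1.334, 0, 1.418], TCP at [0.163, 0.525, 0.231] pointing down, gripper open.
Joint ranges: [-3.04, 3.04], [-0.91, 1.82], [-1.04, 1.36], [-1.92, 1.95], [-1.52, 1.45], [-3.14, 3.14]. Speed limits (rad/s): [2.22, 2.22, 2.79, 3.14, 3.14, 3.14].

## Interface

Orientations are given as a 3x3 rotation matrix whose columns are the frame's x, y, z axes.
In Python, from rig import * gives the robot as it stands.
- The arm moves only by the tool jog_arm, never from a script. Its argument "plan" is a list of rows, each a list of 5 numbers: the finger opening in cm, from 0 to 8.54, then the shift along the tool's x, y, z in cm, then the turn about the tool's x in rad. A call has exactly 8 rows; each row is the pose to reach, as a shift and turn from the pose commanded when the call began, along the tool's axes at that moment; what a row does not reach only later rows make up. A row lasts 1/12 s, in which the tool goes at most 41.7 mm and 7.16 degrees, less where a joint would pass 70% of its speed; a pose out of reach is approached as far as the arm can. A call with a gripper value outside its range is refused whole. The fingers move at their own pace and stop on an object; the grip force is fixed at half the most. Time passes only in rows, so rows that repeat a pose let the fingers close, or fill a call up. It gives the time, the measured TCP pose, the force and the opening at its end, in the units of the state.
- observe(): the state, without advancing time (a new reading comes with each control period).
- grab_frame(name): name is "scene" or "side" or "wrist"; returns the picture (480x640x3 uint8, red, green, blue); there is no depth.
- calibration(name): a dict with "K" (3x3 intrinsics, pixels), "position" and "attitude" of the camera in the world; the wrist camera has in their place "tool_from_camera" (4x4, takes a point from camera to tool coordinates, whose origin is the TCP and whose axes are the tool frame's). Camera axes: x right, y down, z forward; pixel columns grow to the right and rows downward; lengths in m; the calibration is good to about 2 mm. A picture is of the moment at which its call begins: read the wrist's pose just before it. calibration takes no time and is no camera call.
- sign_off(): hands the job in, once; it reports no verdict.
The state is a dict: "time": time; "joint_positions": joint angles; "qvel": joint speeds; "joint_efforts": joint torques, N m; "tool_pos": TCP position; "ee_rot": TCP orientation; "contact_force": force on the tool from outside, world axes, zero at the start; "moment": the same for the moment, N m; "grip_width": finger opening in m.
Only numpy, scipy, OpenCV 4.12 (cv2) and the standard library are available. Lean on these libraries where they do the work, as an engineer would, in place of code of your own. Each camera call takes 0.05 s, during which the arm holds its last target. There are 200 camera calls.

## Working session

There is one attempt and no reset: what is moved stays moved. The work goes in short steps, Python scripts to look and compute and a tool call to move; the robot and the scene stay as the last step left them, time stands still between calls to the robot, and variables do not carry over. Pictures are saved under pics/ and viewed, about 12 in all and at most 16, crops included, and the job is handed in when it is done.

Besides the shell and the picture viewer there is one more tool, called after ">>>" in YAML: its name, and indented under it one key for each argument. jog_arm: Moves the arm, as the interface text tells. Its arguments: {"type":"object","properties":{"plan":{"type":"array"}},"required":["plan"]}

```bash
ls; mkdir -p pics
python3 - <<'E'
from rig import *
import cv2,json,numpy as np
s=observe();print({k:np.round(v,3).tolist() for k,v in s.items()})
for n in("scene","side"):
    cv2.imwrite(f"pics/{n}0.png",grab_frame(n)[:,:,::-1])
for n in("scene","side","wrist"):
    print(n,{k:np.round(v,4).tolist() for k,v in calibration(n).items()})
E
```

```text
pics
{'time': 0.0, 'joint_positions': [1.116, 0.259, 0.021, 1.334, -0.0, 1.418], 'qvel': [-0.001, 0.0, 0.0, -0.0, -0.0, 0.0], 'joint_efforts': [-0.0, -55.565, 34.453, 0.014, -0.0, -0.0], 'tool_pos': [0.163, 0.525, 0.231], 'ee_rot': [[-0.001, 0.297, 0.955], [-0.001, 0.955, -0.297], [-1.0, -0.001, -0.0]], 'contact_force': [0.201, -0.482, -0.52], 'moment': [0.057, -0.008, 0.051], 'grip_width': 0.086}
scene {'K': [[587.9342, 0.0, 321.5665], [0.0, 587.9342, 240.3951], [0.0, 0.0, 1.0]], 'position': [1.4359, 0.28, 1.0093], 'attitude': [[-0.2108, 0.6772, -0.7049], [0.9775, 0.1412, -0.1567], [-0.0066, -0.7221, -0.6918]]}
side {'K': [[573.7929, 0.0, 326.9387], [0.0, 573.7929, 233.206], [0.0, 0.0, 1.0]], 'position': [-0.0047, 1.3772, 1.0114], 'attitude': [[-0.9167, -0.2195, 0.3338], [-0.3993, 0.4787, -0.7819], [0.0118, -0.8501, -0.5265]]}
wrist {'K': [[409.0977, 0.0, 321.299], [0.0, 409.0977, 242.4364], [0.0, 0.0, 1.0]], 'tool_from_camera': [[0.0011, -0.3067, 0.9518, -0.1434], [1.0, 0.0001, -0.0011, 0.0007], [0.0002, 0.9518, 0.3067, -0.0794], [0.0, 0.0, 0.0, 1.0]]}
```

View pics/scene0.png

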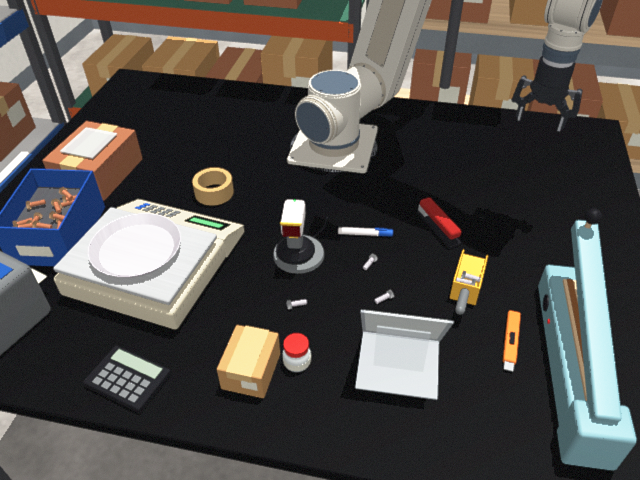

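View pics/side0.png

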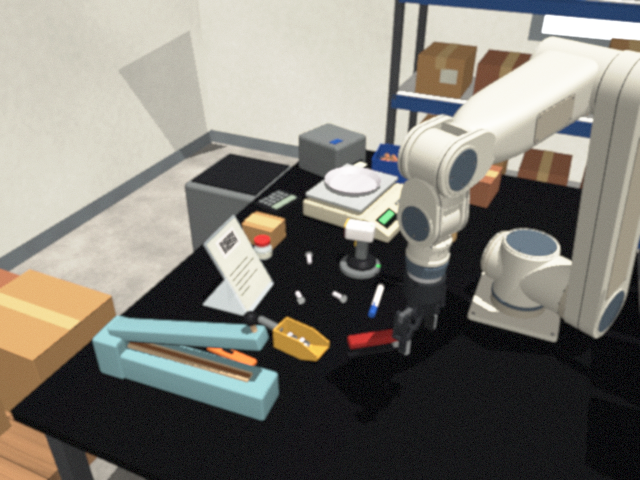

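View pics/crop1.png

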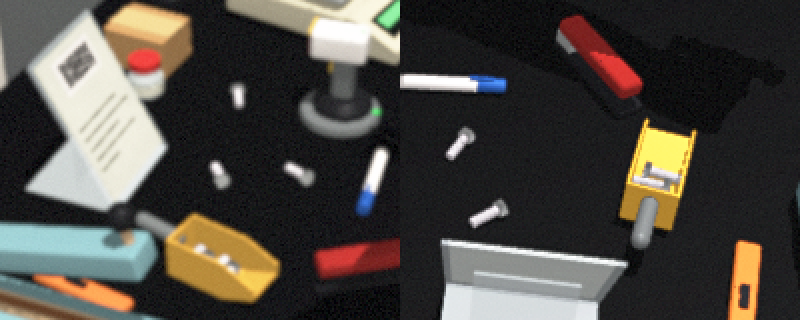

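>>> jog_arm:
  plan:
    - [8.5,-4,0,0,0]
    - [8.5,-8,0,0,0]
    - [8.5,-12,0,0,0]
    - [8.5,-16,0,0,0]
    - [8.5,-20,0,0,0]
    - [8.5,-24,0,0,0]
    - [8.5,-28,0,0,0]
    - [8.5,-32,0,0,0]

```text
time: 0.77
tool_pos: [0.1596, 0.5121, 0.4843]
ee_rot: [[0.019, 0.297, 0.955], [0.042, 0.954, -0.297], [-0.999, 0.046, 0.006]]
contact_force: [-1.5, -0.2, -0.1]
grip_width: 0.0854
```

>>> jog_arm:
  plan:
    - [8.5,-4,0,0,0]
    - [8.5,-8,0,0,0]
    - [8.5,-12,0,0,0]
    - [8.5,-16,0,0,0]
    - [8.5,-20,0,0,0]
    - [8.5,-24,0,0,0]
    - [8.5,-28,0,0,0]
    - [8.5,-32,0,0,0]

```text
time: 1.43
tool_pos: [0.1471, 0.4739, 0.5114]
ee_rot: [[0.037, 0.296, 0.955], [0.079, 0.951, -0.298], [-0.996, 0.087, 0.012]]
contact_force: [0.0, 0.4, -0.4]
grip_width: 0.0849
```

```bash
python3 -c "
from h import *
s=observe();print(np.round(s['joint_positions'],3),np.round(s['tool_pos'],3))"
```

```text
[1.099 0.192 0.657 1.948 0.003 1.401] [0.147 0.474 0.511]
```

>>> jog_arm:
  plan:
    - [8.5,-4,0,0,0]
    - [8.5,-8,0,0,0]
    - [8.5,-12,0,0,0]
    - [8.5,-16,0,0,0]
    - [8.5,-20,0,0,0]
    - [8.5,-24,0,0,0]
    - [8.5,-28,0,0,0]
    - [8.5,-32,0,0,0]

```text
time: 2.1
tool_pos: [0.1346, 0.4406, 0.536]
ee_rot: [[0.058, 0.293, 0.954], [0.121, 0.947, -0.298], [-0.991, 0.133, 0.019]]
contact_force: [0.2, 0.5, 0.0]
grip_width: 0.0849
```

```bash
python3 -c "
from h import *
s=observe();print(np.round(s['joint_positions'],3),np.round(s['tool_pos'],3))"
```

```text
[1.089 0.114 0.626 1.948 0.005 1.391] [0.135 0.441 0.536]
```

>>> jog_arm:
  plan:
    - [8.5,4,0,0,0]
    - [8.5,8,0,0,0]
    - [8.5,12,0,0,0]
    - [8.5,16,0,0,0]
    - [8.5,16,0,0,0]
    - [8.5,16,0,0,0]
    - [8.5,16,0,0,0]
    - [8.5,16,0,0,0]

```text
time: 2.77
tool_pos: [0.1446, 0.4614, 0.3815]
ee_rot: [[0.061, 0.293, 0.954], [0.127, 0.946, -0.299], [-0.99, 0.139, 0.021]]
contact_force: [0.5, -0.3, -0.1]
grip_width: 0.0852
```

```bash
python3 -c "
from h import *
s=observe();print(np.round(s['joint_positions'],3),np.round(s['tool_pos'],3))"
```

```text
[1.091 0.044 0.127 1.513 0.004 1.393] [0.145 0.461 0.381]
```

```bash
cat > fk.py <<'E'
import numpy as np
from scipy.optimize import least_squares
D=[([.259,.021,1.334],(.163,.525,.231)),([.192,.657,1.948],(.1471,.4739,.5114)),([.114,.626,1.948],(.1346,.4406,.536)),([.044,.127,1.513],(.1446,.4614,.3815))]
def fk(p,q):
    r0,h,L1,L2,o,L3=p; a=q[1]-q[0]; P=q[0]-q[1]+q[2]
    return np.array([r0+L1*np.sin(q[0])+L2*np.cos(a)-o*np.sin(a)+L3*np.cos(P),h+L1*np.cos(q[0])+L2*np.sin(a)+o*np.cos(a)-L3*np.sin(P)])
f=lambda p:np.concatenate([np.concatenate([fk(p,q)-[np.hypot(*t[:2]),t[2]] for q,t in D]),.001*(np.array(p)-[0,.35,.45,.45,0,.3])])
s=least_squares(f,[0,.35,.45,.45,0,.3]); P0=s.x
E
python3 - <<'E'
from fk import *
np.set_printoptions(precision=3,suppress=True)
print(P0,s.fun[:8])
E
```

```text
[0.007 0.137 0.584 0.398 0.029 0.405] [-0.  0.  0. -0. -0.  0.  0. -0.]
```

>>> jog_arm:
  plan:
    - [8.5,0,4,0,0]
    - [8.5,-100,0,0,0]
    - [8.5,-100,0,0,0]
    - [8.5,-100,0,0,0]
    - [8.5,-100,0,0,0]
    - [8.5,-100,0,0,0]
    - [8.5,-100,0,0,0]
    - [8.5,-100,0,0,0]

```text
time: 3.43
tool_pos: [0.1323, 0.4407, 0.5565]
ee_rot: [[0.08, 0.29, 0.954], [0.164, 0.94, -0.3], [-0.983, 0.181, 0.027]]
contact_force: [0.4, -0.0, -0.0]
grip_width: 0.0849
```

>>> jog_arm:
  plan:
    - [8.5,-100,0,0,0]
    - [8.5,-100,0,0,0]
    - [8.5,-100,0,0,0]
    - [8.5,-100,0,0,0]
    - [8.5,-100,0,0,0]
    - [8.5,-100,0,0,0]
    - [8.5,-100,0,0,0]
    - [8.5,-100,0,0,0]

```text
time: 4.1
tool_pos: [0.109, 0.3922, 0.575]
ee_rot: [[0.098, 0.287, 0.953], [0.199, 0.933, -0.301], [-0.975, 0.219, 0.034]]
contact_force: [-0.6, -0.4, -0.1]
grip_width: 0.0851
```

```bash
python3 -c "
from h import *
s=observe();print(np.round(s['joint_positions'],3),np.round(s['tool_pos'],3))"
```

```text
[ 1.089 -0.003  0.598  1.948  0.006  1.391] [0.109 0.392 0.575]
```

```bash
cat >> fk.py <<'E'
def ik(r,z,P,p=None):
    p=P0 if p is None else p
    g=lambda q:np.append(fk(p,q)-[r,z],q[0]-q[1]+q[2]-P)
    best=least_squares(g,[.2,.2,P+.0],bounds=([-.91,-1.04,-1.92],[1.82,1.36,1.95]));return best.x,np.abs(best.fun).max()
E
sed -i 's/^f=lambda/D.append(([-.003,.598,1.948],(.109,.3922,.575)))\nf=lambda/' fk.py
python3 - <<'E'
from fk import *
np.set_printoptions(precision=3,suppress=True)
print(P0,s.fun[:10])
for P in(1.571,1.35,.8):
  for z in(.1,.2,.3,.45,.6):
    ok=[(r,*np.round(ik(r,z,P)[0],2)) for r in np.arange(.1,1.1,.025) if ik(r,z,P)[1]<2e-3]
    print(P,z,np.round(ok[0],2) if ok else None,np.round(ok[-1],2) if ok else None)
E
```

```text
[0.007 0.139 0.585 0.398 0.029 0.408] [-0.  0.  0. -0. -0.  0.  0. -0. -0.  0.]
1.571 0.1 [ 0.1  -0.5  -0.94  1.12] [0.9  1.03 1.12 1.66]
1.571 0.2 [ 0.1  -0.55 -0.7   1.42] [0.85 0.9  1.1  1.77]
1.571 0.3 [ 0.1  -0.54 -0.44  1.67] [0.8  0.83 1.21 1.95]
1.571 0.45 [ 0.15 -0.38  0.    1.95] [0.57 0.37 0.74 1.95]
1.571 0.6 None None
1.35 0.1 [ 0.1  -0.72 -1.    1.08] [1.   1.07 1.19 1.47]
1.35 0.2 [ 0.1  -0.74 -0.75  1.34] [0.95 0.94 1.15 1.56]
1.35 0.3 [ 0.1  -0.7  -0.49  1.56] [0.9  0.89 1.31 1.77]
1.35 0.45 [ 0.1  -0.59 -0.07  1.87] [0.75 0.58 1.1  1.86]
1.35 0.6 None None
0.8 0.1 [ 0.52  0.02 -1.03 -0.25] [1.07 0.79 0.32 0.32]
0.8 0.2 [ 0.25 -0.85 -1.    0.64] [1.07 0.74 0.46 0.53]
0.8 0.3 [ 0.22 -0.89 -0.75  0.95] [1.07 0.72 0.68 0.76]
0.8 0.45 [ 0.15 -0.9  -0.33  1.38] [1.05 0.76 1.16 1.2 ]
0.8 0.6 [ 0.1  -0.77  0.15  1.72] [0.9  0.54 1.15 1.41]
```

```bash
cat >> h.py <<'E'
def legs(W,st=None,n=.3):
    "tool-axis cm legs through world waypoints, each <= n m"
    st=st or observe(); p=np.array(st["tool_pos"]); R=np.array(st["ee_rot"])
    for w in W:
        w=np.array(w,float); k=int(np.ceil(np.linalg.norm(w-p)/n))
        for i in range(k): print('  leg',np.round(R.T@(w-p)/k*100,1),'->',np.round(p+(w-p)*(i+1)/k,3))
        p=w
E
python3 -c "
from h import *
legs([(.40,.10,.45),(.3,-.33,.45),(-.18,-.38,.45)],n=.28)"
```

```text
leg [  4.6 -10.8  18. ] -> [0.255 0.246 0.512]
  leg [  4.6 -10.8  18. ] -> [0.4  0.1  0.45]
  leg [ -4.8 -21.5   1.7] -> [ 0.35  -0.115  0.45 ]
  leg [ -4.8 -21.5   1.7] -> [ 0.3  -0.33  0.45]
  leg [ -2.8  -9.2 -22.1] -> [ 0.06  -0.355  0.45 ]
  leg [ -2.8  -9.2 -22.1] -> [-0.18 -0.38  0.45]
```

>>> jog_arm:
  plan:
    - [8.5,4.6,-10.8,18,0]
    - [8.5,4.6,-10.8,18,0]
    - [8.5,4.6,-10.8,18,0]
    - [8.5,4.6,-10.8,18,0]
    - [8.5,4.6,-10.8,18,0]
    - [8.5,4.6,-10.8,18,0]
    - [8.5,4.6,-10.8,18,0]
    - [8.5,4.6,-10.8,18,0]

```text
time: 4.77
tool_pos: [0.2549, 0.2463, 0.5125]
ee_rot: [[0.098, 0.29, 0.952], [0.199, 0.932, -0.304], [-0.975, 0.219, 0.033]]
contact_force: [-0.4, 0.0, -0.0]
grip_width: 0.0849
```

>>> jog_arm:
  plan:
    - [8.5,4.6,-10.8,18,0]
    - [8.5,4.6,-10.8,18,0]
    - [8.5,4.6,-10.8,18,0]
    - [8.5,4.6,-10.8,18,0]
    - [8.5,4.6,-10.8,18,0]
    - [8.5,4.6,-10.8,18,0]
    - [8.5,4.6,-10.8,18,0]
    - [8.5,4.6,-10.8,18,0]

```text
time: 5.43
tool_pos: [0.3992, 0.1021, 0.4508]
ee_rot: [[0.098, 0.286, 0.953], [0.2, 0.933, -0.301], [-0.975, 0.22, 0.034]]
contact_force: [-1.2, -0.8, 0.7]
grip_width: 0.085
```

>>> jog_arm:
  plan:
    - [8.5,-4.8,-21.5,1.7,0]
    - [8.5,-4.8,-21.5,1.7,0]
    - [8.5,-4.8,-21.5,1.7,0]
    - [8.5,-4.8,-21.5,1.7,0]
    - [8.5,-4.8,-21.5,1.7,0]
    - [8.5,-4.8,-21.5,1.7,0]
    - [8.5,-4.8,-21.5,1.7,0]
    - [8.5,-4.8,-21.5,1.7,0]

```text
time: 6.1
tool_pos: [0.3492, -0.113, 0.4515]
ee_rot: [[0.1, 0.286, 0.953], [0.199, 0.933, -0.301], [-0.975, 0.22, 0.036]]
contact_force: [0.5, 1.0, -0.6]
grip_width: 0.0851
```

>>> jog_arm:
  plan:
    - [8.5,-4.8,-21.5,1.7,0]
    - [8.5,-4.8,-21.5,1.7,0]
    - [8.5,-4.8,-21.5,1.7,0]
    - [8.5,-4.8,-21.5,1.7,0]
    - [8.5,-4.8,-21.5,1.7,0]
    - [8.5,-4.8,-21.5,1.7,0]
    - [8.5,-4.8,-21.5,1.7,0]
    - [8.5,-4.8,-21.5,1.7,0]

```text
time: 6.77
tool_pos: [0.3006, -0.326, 0.4413]
ee_rot: [[0.103, 0.286, 0.953], [0.191, 0.934, -0.301], [-0.976, 0.213, 0.042]]
contact_force: [-0.3, 0.9, -0.5]
grip_width: 0.0846
```

>>> jog_arm:
  plan:
    - [8.5,-2.8,-9.2,-22.1,0]
    - [8.5,-2.8,-9.2,-22.1,0]
    - [8.5,-2.8,-9.2,-22.1,0]
    - [8.5,-2.8,-9.2,-22.1,0]
    - [8.5,-2.8,-9.2,-22.1,0]
    - [8.5,-2.8,-9.2,-22.1,0]
    - [8.5,-2.8,-9.2,-22.1,0]
    - [8.5,-2.8,-9.2,-22.1,0]

```text
time: 7.43
tool_pos: [0.0611, -0.3502, 0.4264]
ee_rot: [[0.102, 0.29, 0.952], [0.176, 0.936, -0.304], [-0.979, 0.199, 0.044]]
contact_force: [0.5, -0.0, 0.3]
grip_width: 0.0851
```

>>> jog_arm:
  plan:
    - [8.5,-2.8,-9.2,-22.1,0]
    - [8.5,-2.8,-9.2,-22.1,0]
    - [8.5,-2.8,-9.2,-22.1,0]
    - [8.5,-2.8,-9.2,-22.1,0]
    - [8.5,-2.8,-9.2,-22.1,0]
    - [8.5,-2.8,-9.2,-22.1,0]
    - [8.5,-2.8,-9.2,-22.1,0]
    - [8.5,-2.8,-9.2,-22.1,0]

```text
time: 8.1
tool_pos: [-0.1775, -0.3749, 0.4157]
ee_rot: [[0.097, 0.289, 0.952], [0.171, 0.938, -0.302], [-0.981, 0.192, 0.041]]
contact_force: [0.8, 0.2, -0.7]
grip_width: 0.085
```

```bash
python3 -c "
from h import *
s=observe();print(np.round(s['joint_positions'],3),np.round(s['tool_pos'],3),s['ee_rot'][:,0])"
```

```text
[-2.2    0.17   0.351  1.948 -0.022 -1.895] [-0.178 -0.375  0.416] [ 0.09678812  0.17093261 -0.98051726]
```

>>> jog_arm:
  plan:
    - [8.5,-100,0,0,0]
    - [8.5,-100,0,0,0]
    - [8.5,-100,0,0,0]
    - [8.5,-100,0,0,0]
    - [8.5,-100,0,0,0]
    - [8.5,-100,0,0,0]
    - [8.5,-100,0,0,0]
    - [8.5,-100,0,0,0]

```text
time: 8.77
tool_pos: [-0.1931, -0.3835, 0.4282]
ee_rot: [[0.073, 0.293, 0.953], [0.138, 0.944, -0.3], [-0.988, 0.154, 0.028]]
contact_force: [0.2, -0.1, 0.1]
grip_width: 0.0851
```

>>> jog_arm:
  plan:
    - [8.5,-100,0,0,0]
    - [8.5,-100,0,0,0]
    - [8.5,-100,0,0,0]
    - [8.5,-100,0,0,0]
    - [8.5,-100,0,0,0]
    - [8.5,-100,0,0,0]
    - [8.5,-100,0,0,0]
    - [8.5,-100,0,0,0]

```text
time: 9.43
tool_pos: [-0.201, -0.3843, 0.4434]
ee_rot: [[0.047, 0.295, 0.954], [0.104, 0.949, -0.299], [-0.993, 0.113, 0.014]]
contact_force: [-0.2, 0.0, 0.3]
grip_width: 0.0852
```

>>> jog_arm:
  plan:
    - [8.5,-100,0,0,0]
    - [8.5,-100,0,0,0]
    - [8.5,-100,0,0,0]
    - [8.5,-100,0,0,0]
    - [8.5,-100,0,0,0]
    - [8.5,-100,0,0,0]
    - [8.5,-100,0,0,0]
    - [8.5,-100,0,0,0]

```text
time: 10.1
tool_pos: [-0.2041, -0.38, 0.4602]
ee_rot: [[0.021, 0.297, 0.955], [0.07, 0.952, -0.297], [-0.997, 0.073, -0.001]]
contact_force: [-0.5, 0.2, 0.5]
grip_width: 0.0847
```

```bash
python3 -c "
from h import *
s=observe();print(np.round(s['joint_positions'],3),np.round(s['tool_pos'],3))
legs([(-.10,-.37,.38),(.3,-.33,.38),(.36,0.03,.38)],n=.28)"
```

```text
[-2.24   0.139  0.449  1.948 -0.027 -1.937] [-0.204 -0.38   0.46 ]
  leg [8.3 3.5 9.6] -> [-0.1  -0.37  0.38]
  leg [ 0.6  7.8 18.5] -> [ 0.1  -0.35  0.38]
  leg [ 0.6  7.8 18.5] -> [ 0.3  -0.33  0.38]
  leg [ 1.3 18.  -2.5] -> [ 0.33 -0.15  0.38]
  leg [ 1.3 18.  -2.5] -> [0.36 0.03 0.38]
```

>>> jog_arm:
  plan:
    - [8.5,3,3.5,9.6,0]
    - [8.5,3,3.5,9.6,0]
    - [8.5,3,3.5,9.6,0]
    - [8.5,-100,0,0,0]
    - [8.5,-100,0,0,0]
    - [8.5,-100,0,0,0]
    - [8.5,-100,0,0,0]
    - [8.5,-100,0,0,0]

```text
time: 10.77
tool_pos: [-0.1259, -0.3799, 0.4781]
ee_rot: [[0.001, 0.298, 0.955], [0.033, 0.954, -0.297], [-0.999, 0.032, -0.009]]
contact_force: [0.4, -0.1, -0.5]
grip_width: 0.0848
```

>>> jog_arm:
  plan:
    - [8.5,-100,0,0,0]
    - [8.5,-100,0,0,0]
    - [8.5,-100,0,0,0]
    - [8.5,-100,0,0,0]
    - [8.5,-100,0,0,0]
    - [8.5,-100,0,0,0]
    - [8.5,-100,0,0,0]
    - [8.5,-100,0,0,0]

```text
time: 11.43
tool_pos: [-0.1271, -0.3786, 0.494]
ee_rot: [[-0.021, 0.296, 0.955], [-0.004, 0.955, -0.297], [-1.0, -0.01, -0.018]]
contact_force: [0.8, -0.6, -0.3]
grip_width: 0.085
```

```bash
python3 -c "
from h import *
s=observe();print(np.round(s['joint_positions'],3),np.round(s['tool_pos'],3))
legs([(.1,-.36,.38),(.3,-.25,.36),(.36,0.07,.36)],n=.28)"
```

```text
[-2.094  0.05   0.441  1.948 -0.016 -1.793] [-0.127 -0.379  0.494]
  leg [10.9  8.6 21.3] -> [ 0.1  -0.36  0.38]
  leg [ 1.5 16.5 15.9] -> [ 0.3  -0.25  0.36]
  leg [-0.1 16.2 -1.9] -> [ 0.33 -0.09  0.36]
  leg [-0.1 16.2 -1.9] -> [0.36 0.07 0.36]
```

Tool is vertical to about 1°. Returning over the bench.

>>> jog_arm:
  plan:
    - [8.5,10.9,8.6,21.3,0]
    - [8.5,10.9,8.6,21.3,0]
    - [8.5,10.9,8.6,21.3,0]
    - [8.5,10.9,8.6,21.3,0]
    - [8.5,10.9,8.6,21.3,0]
    - [8.5,10.9,8.6,21.3,0]
    - [8.5,10.9,8.6,21.3,0]
    - [8.5,10.9,8.6,21.3,0]

```text
time: 12.1
tool_pos: [0.1013, -0.3592, 0.3796]
ee_rot: [[-0.021, 0.292, 0.956], [-0.003, 0.956, -0.292], [-1.0, -0.009, -0.019]]
contact_force: [0.4, -0.9, -0.5]
grip_width: 0.0851
```

>>> jog_arm:
  plan:
    - [8.5,1.5,16.5,15.9,0]
    - [8.5,1.5,16.5,15.9,0]
    - [8.5,1.5,16.5,15.9,0]
    - [8.5,1.5,16.5,15.9,0]
    - [8.5,1.5,16.5,15.9,0]
    - [8.5,1.5,16.5,15.9,0]
    - [8.5,1.5,16.5,15.9,0]
    - [8.5,1.5,16.5,15.9,0]

```text
time: 12.77
tool_pos: [0.2999, -0.2504, 0.361]
ee_rot: [[-0.021, 0.295, 0.955], [-0.005, 0.955, -0.295], [-1.0, -0.011, -0.019]]
contact_force: [-0.3, -1.3, 0.4]
grip_width: 0.085
```

>>> jog_arm:
  plan:
    - [8.5,0,32,-4,0]
    - [8.5,0,32,-4,0]
    - [8.5,0,32,-4,0]
    - [8.5,0,32,-4,0]
    - [8.5,0,32,-4,0]
    - [8.5,0,32,-4,0]
    - [8.5,0,32,-4,0]
    - [8.5,0,32,-4,0]

```text
time: 13.43
tool_pos: [0.3566, 0.0683, 0.3588]
ee_rot: [[-0.019, 0.299, 0.954], [-0.005, 0.954, -0.299], [-1.0, -0.01, -0.017]]
contact_force: [1.0, -0.2, 0.8]
grip_width: 0.085
```

```bash
python3 -c "
from h import *
im,s=snap('wrist','w1');print(np.round(s['joint_positions'],3),np.round(s['tool_pos'],3));print(np.round(s['ee_rot'],3))
for nm,P in (('pad',(.465,.015,.01)),('bolt',(.461,.18,.008)),('barcode',(.752,.283,.172)),('head',(.46,.0,.146))):print(nm,proj('wrist',P,s))"
```

```text
[-0.039 -0.061 -0.024  1.627 -0.005  0.265] [0.357 0.068 0.359]
[[-0.019  0.299  0.954]
 [-0.005  0.954 -0.299]
 [-1.    -0.01  -0.017]]
pad [309.64862185 276.81505423]
bolt [433.61298999 237.33721375]
barcode [632.20934573 508.81264521]
head [288.09611983 328.12550794]
```

View pics/w1.png

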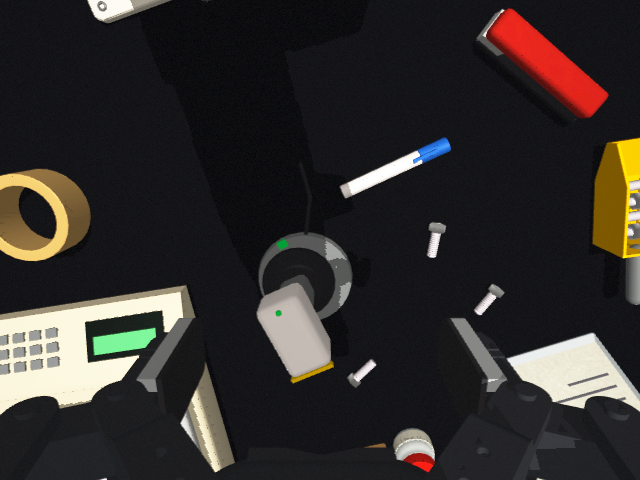

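Run:
```python
from h import *
np.set_printoptions(precision=3,suppress=True)
st=observe(); im=cv2.imread('pics/w1.png'); P=lambda uv,z:plane('wrist',uv,z,st)
hsv=cv2.cvtColor(im,cv2.COLOR_BGR2HSV)
m=((im.min(2)>110)).astype(np.uint8); m[:,:240]=0;m[:270]=0;m[390:]=0;m[:,345:]=0
n,l,s,c=cv2.connectedComponentsWithStats(m); i=1+np.argmax(s[1:,4]); cn=cv2.findContours((l==i).astype(np.uint8),0,1)[0][0]
box=cv2.boxPoints(cv2.minAreaRect(cn)); print(s[i],box); W=np.array([P(b,.146) for b in box]); print(W[:,:2],W.mean(0)[:2])
e=[W[1]-W[0],W[2]-W[1]]; print([np.linalg.norm(x) for x in e],[np.degrees(np.arctan2(x[1],x[0])) for x in e])
print('pad',P((305,277),.012))
b=(im.min(2)>70).astype(np.uint8)
n,l,s,c=cv2.connectedComponentsWithStats(b)
for i in range(1,n):
    if 150<s[i,4]<700 and 200<c[i][1]<400 and 340<c[i][0]<520: 
        r=cv2.minAreaRect(cv2.findContours((l==i).astype(np.uint8),0,1)[0][0]); print('bolt',c[i],s[i,4],P(c[i],.008)[:2],r)
y=((hsv[:,:,0]>20)&(hsv[:,:,0]<30)&(hsv[:,:,1]>170)&(hsv[:,:,2]>90)).astype(np.uint8);y[:,:400]=0
print('front mid',P((312,372),.14))
```

```text
[ 257  283   74   94 4364] [[250.152 303.289]
 [297.672 278.278]
 [339.126 357.039]
 [291.605 382.05 ]]
[[ 0.425 -0.022]
 [ 0.414  0.029]
 [ 0.506  0.043]
 [ 0.52  -0.012]] [0.466 0.009]
[np.float64(0.0527472281581131), np.float64(0.0931153854933469)] [np.float64(102.15275486359224), np.float64(8.168671352509442)]
pad [0.463 0.014 0.012]
bolt [434.787 237.842] 399 [0.462 0.185] ((436.08404541015625, 239.78167724609375), (16.306095123291016, 35.329872131347656), 3.9451863765716553)
bolt [488.492 298.921] 366 [0.565 0.234] ((488.5931091308594, 301.0634765625), (15.247650146484375, 34.438655853271484), 34.2868766784668)
bolt [361.176 372.805] 313 [0.624 0.044] ((362.0000305175781, 371.5000305175781), (13.435027122497559, 31.819805145263672), 45.0)
front mid [0.518 0.01  0.14 ]
```

Run:
```python
from h import *
np.set_printoptions(precision=3,suppress=True)
st=observe()
a,b=plane('scene',(361,311),.186),plane('scene',(453,321),.186); d=b-a; print('top',a,b,np.linalg.norm(d),np.degrees(np.arctan2(d[1],d[0])))
a,b=plane('wrist',(507,360),.005,st),plane('wrist',(595,335),.005,st); d=b-a; print('bot',a,b,np.linalg.norm(d),np.degrees(np.arctan2(d[1],d[0])))
# barcode dark patch in side view
im=cv2.imread('pics/side0.png'); print([plane('side',uv,.172) for uv in((228,242),(229,243))])
print(totool((.465,.011,.22),st))
```

```text
top [0.762 0.202 0.186] [0.751 0.364 0.186] 0.16314505914278388 93.86209635600588
bot [0.665 0.243 0.005] [0.661 0.363 0.005] 0.12039989930388706 91.9311901648541
[array([0.752, 0.283, 0.172]), array([0.747, 0.286, 0.172])]
[13.664 -2.478 12.35 ]
```

>>> jog_arm:
  plan:
    - [8.5,0,0,0,-0.12]
    - [8.5,0,0,0,-0.24]
    - [8.5,0,0,0,-0.36]
    - [8.5,0,0,0,-0.48]
    - [8.5,0,0,0,-0.48]
    - [8.5,0,0,0,-0.48]
    - [8.5,0,0,0,-0.48]
    - [8.5,0,0,0,-0.48]

```text
time: 14.15
tool_pos: [0.3567, 0.0669, 0.3582]
ee_rot: [[-0.021, -0.174, 0.985], [-0.005, 0.985, 0.174], [-1.0, -0.001, -0.021]]
contact_force: [-0.6, 1.8, -0.5]
grip_width: 0.0852
```

Run:
```python
from h import *
np.set_printoptions(precision=3,suppress=True)
print(observe()['ee_rot']); legs([(.465,.011,.2),(.465,.011,.103)])
```

```text
[[-0.021 -0.174  0.985]
 [-0.005  0.985  0.174]
 [-1.    -0.001 -0.021]]
  leg [15.6 -7.4 10. ] -> [0.465 0.011 0.2  ]
  leg [9.7 0.  0.2] -> [0.465 0.011 0.103]
```

>>> jog_arm:
  plan:
    - [8.5,15.6,-7.4,10,0]
    - [8.5,15.6,-7.4,10,0]
    - [8.5,15.6,-7.4,10,0]
    - [8.5,15.6,-7.4,10,0]
    - [8.5,15.6,-7.4,10,0]
    - [8.5,15.6,-7.4,10,0]
    - [8.5,15.6,-7.4,10,0]
    - [8.5,15.6,-7.4,10,0]

```text
time: 14.82
tool_pos: [0.4648, 0.0118, 0.2007]
ee_rot: [[-0.021, -0.177, 0.984], [-0.005, 0.984, 0.177], [-1.0, -0.001, -0.021]]
contact_force: [0.3, 0.0, 0.8]
grip_width: 0.085
```

Run:
```python
from h import *
np.set_printoptions(precision=3,suppress=True)
im,st=snap('wrist','w2'); legs([(.465,.011,.103)],st)
m=((im.min(2)>110)).astype(np.uint8); m[:,:200]=0;m[:,440:]=0
n,l,s,c=cv2.connectedComponentsWithStats(m); i=1+np.argmax(s[1:,4]); cn=cv2.findContours((l==i).astype(np.uint8),0,1)[0][0]
box=cv2.boxPoints(cv2.minAreaRect(cn)); W=np.array([plane('wrist',b,.146,st) for b in box]); print(s[i],W[:,:2],W.mean(0)[:2])
```

```text
leg [ 9.8 -0.1  0.2] -> [0.465 0.011 0.103]
[  254   163   134   188 15380] [[ 0.516 -0.016]
 [ 0.415 -0.029]
 [ 0.404  0.034]
 [ 0.503  0.056]] [0.46  0.011]
```

View pics/w2.png

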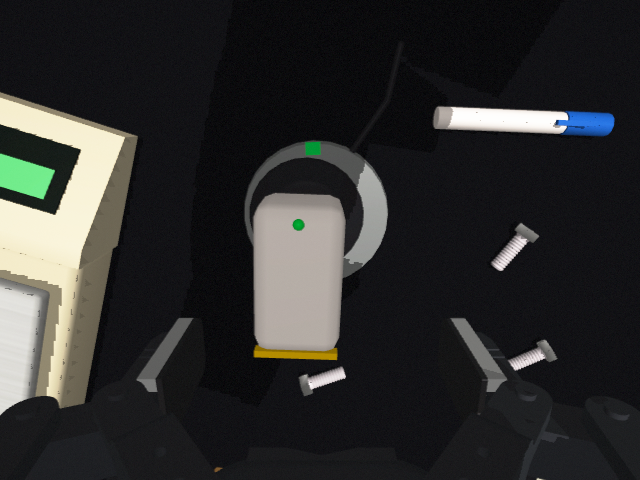

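Run:
```python
from h import *
np.set_printoptions(precision=3,suppress=True)
st=observe()
for uv in((298.5,208),(297.5,345)): print(plane('wrist',uv,.146,st),totool(plane('wrist',uv,.146,st),st))
```

```text
[ 0.433 -0.005  0.146] [ 5.596 -1.056 -3.289]
[0.509 0.007 0.146] [ 5.442 -1.237  4.417]
```

>>> jog_arm:
  plan:
    - [8.5,0,-1.1,0.2,0]
    - [8.5,3,-1.1,0.2,0]
    - [8.5,6,-1.1,0.2,0]
    - [8.5,8,-1.1,0.2,0]
    - [8.5,9.8,-1.1,0.2,0]
    - [8.5,9.8,-1.1,0.2,0]
    - [4,9.8,-1.1,0.2,0]
    - [4,9.8,-1.1,0.2,0]

```text
time: 15.53
tool_pos: [0.4677, 0.0007, 0.1037]
ee_rot: [[-0.018, -0.178, 0.984], [-0.005, 0.984, 0.178], [-1.0, -0.002, -0.019]]
contact_force: [0.4, 0.5, -0.1]
grip_width: 0.0633
```

>>> jog_arm:
  plan:
    - [4,0,0,0,0]
    - [4,0,0,0,0]
    - [4,0,0,0,0]
    - [4,0,0,0,0]
    - [4,0,0,0,0]
    - [4,-1,0,0,0]
    - [4,-2,0,0,0]
    - [4,-3,0,0,0]

```text
time: 16.2
tool_pos: [0.4675, 0.0011, 0.1331]
ee_rot: [[-0.02, -0.178, 0.984], [-0.005, 0.984, 0.178], [-1.0, -0.001, -0.021]]
contact_force: [0.6, 0.1, -3.4]
grip_width: 0.0479
```

Run:
```python
from h import *
np.set_printoptions(precision=3,suppress=True)
st=observe(); print(st['tool_pos'],st['grip_width'],st['contact_force'])
cv2.imwrite('pics/s2.png',grab_frame('side')[190:310,280:440,::-1].repeat(3,0).repeat(3,1))
```

```text
[0.467 0.001 0.133] 0.04787394504955161 [ 0.623  0.099 -3.414]
```

View pics/s2.png

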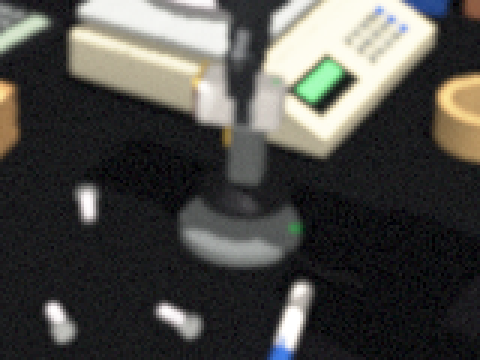

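>>> jog_arm:
  plan:
    - [4,-2,0,0,0]
    - [4,-2,2,1.5,0.02]
    - [4,-2,4.5,3.4,0.04]
    - [4,-2,7,5.3,0.06]
    - [4,-2,9.5,7.2,0.08]
    - [4,-2,12,9,0.09]
    - [4,-2,14.5,10.9,0.1]
    - [4,-2,17,12.8,0.11]

```text
time: 16.92
tool_pos: [0.564, 0.1928, 0.1493]
ee_rot: [[-0.02, -0.068, 0.997], [-0.005, 0.998, 0.068], [-1.0, -0.003, -0.021]]
contact_force: [1.7, 0.3, -3.6]
grip_width: 0.0475
```

Run:
```python
from h import *
np.set_printoptions(precision=3,suppress=True)
print(observe()['ee_rot']); legs([(.604,.273,.152)])
```

```text
[[-0.02  -0.068  0.997]
 [-0.005  0.998  0.068]
 [-1.    -0.003 -0.021]]
  leg [-0.4  7.7  4.5] -> [0.604 0.273 0.152]
```

>>> jog_arm:
  plan:
    - [4,-0.4,2,1.2,0]
    - [4,-0.4,4,2.4,0]
    - [4,-0.4,6,3.6,0]
    - [4,-0.4,7,4.1,0]
    - [4,-0.4,7.7,4.5,0]
    - [4,-0.4,7.7,4.5,0]
    - [4,-0.4,7.7,4.5,0]
    - [4,-0.4,7.7,4.5,0]

```text
time: 17.58
tool_pos: [0.6029, 0.2702, 0.1521]
ee_rot: [[-0.021, -0.068, 0.997], [-0.005, 0.998, 0.068], [-1.0, -0.003, -0.021]]
contact_force: [0.5, 0.2, -4.1]
grip_width: 0.0476
```

Run:
```python
from h import *
np.set_printoptions(precision=3,suppress=True)
im,st=snap('wrist','w3'); side=grab_frame('side')[:,:,::-1]
a=cv2.resize(im,(400,300)); b=cv2.resize(side[180:330,180:380],(400,300)); cv2.imwrite('pics/v3.png',np.hstack([a,b]))
```

```text
(no output)
```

View pics/v3.png

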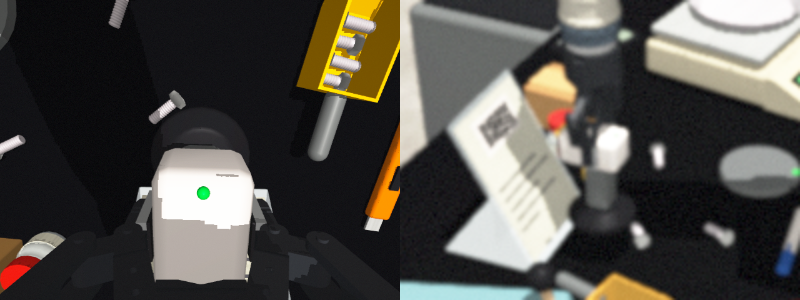

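>>> jog_arm:
  plan:
    - [4,0,0,0,0]
    - [4,0,0,0,0]
    - [4,0,0,0,0]
    - [4,0,0,0,0]
    - [4,0,0,0,0]
    - [4,0,0,0,0]
    - [4,0,0,0,0]
    - [4,0,0,0,0]

```text
time: 18.35
tool_pos: [0.6032, 0.2712, 0.1519]
ee_rot: [[-0.021, -0.069, 0.997], [-0.005, 0.998, 0.069], [-1.0, -0.003, -0.021]]
contact_force: [-0.4, -0.1, -2.8]
grip_width: 0.0478
```

>>> jog_arm:
  plan:
    - [4,0,0,0,0]
    - [4,0,0,0,0]
    - [4,0,0,0,0]
    - [4,0,0,0,0]
    - [4,0,0,0,0]
    - [4,0,0,0,0]
    - [4,0,0,0,0]
    - [4,0,0,0,0]

```text
time: 19.02
tool_pos: [0.6032, 0.2711, 0.1519]
ee_rot: [[-0.021, -0.069, 0.997], [-0.005, 0.998, 0.069], [-1.0, -0.003, -0.021]]
contact_force: [-0.4, -0.2, -2.5]
grip_width: 0.0478
```

>>> jog_arm:
  plan:
    - [4,0,0,0,0]
    - [4,0,0,0,0]
    - [4,0,0,0,0]
    - [4,0,0,0,0]
    - [4,0,0,0,0]
    - [4,0,0,0,0]
    - [4,0,0,0,0]
    - [4,0,0,0,0]

```text
time: 19.68
tool_pos: [0.6032, 0.2711, 0.152]
ee_rot: [[-0.021, -0.069, 0.997], [-0.005, 0.998, 0.069], [-1.0, -0.003, -0.021]]
contact_force: [-0.4, 0.4, -2.9]
grip_width: 0.0477
```

>>> jog_arm:
  plan:
    - [4,0,0,0,0]
    - [4,0,0,0,0]
    - [4,0,0,0,0]
    - [4,0,0,0,0]
    - [4,0,0,0,0]
    - [4,0,0,0,0]
    - [4,0,0,0,0]
    - [4,0,0,0,0]

```text
time: 20.35
tool_pos: [0.6032, 0.2711, 0.1519]
ee_rot: [[-0.021, -0.069, 0.997], [-0.005, 0.998, 0.069], [-1.0, -0.003, -0.021]]
contact_force: [0.1, 0.4, -2.4]
grip_width: 0.0477
```

>>> jog_arm:
  plan:
    - [4,0,0,0,0]
    - [4,0,0,0,0]
    - [4,0,0,0,0]
    - [4,0,0,0,0]
    - [4,0,-1.5,-1.2,0]
    - [4,0,-4,-3,0]
    - [4,0,-6.5,-4.9,0]
    - [4,0,-9,-6.8,0]

```text
time: 21.02
tool_pos: [0.5407, 0.1759, 0.1534]
ee_rot: [[-0.021, -0.069, 0.997], [-0.005, 0.998, 0.069], [-1.0, -0.003, -0.021]]
contact_force: [0.3, 0.6, -2.2]
grip_width: 0.0478
```

Run:
```python
from h import *
np.set_printoptions(precision=3,suppress=True)
im,st=snap('wrist','w4'); print(st['tool_pos'],im[370:400,400:410].mean(), 'side'); legs([(.4675,.0007,.140)],st,n=.2)
```

```text
[0.541 0.176 0.153] 44.85777777777778 side
  leg [  1.6 -17.   -8.5] -> [0.468 0.001 0.14 ]
```

>>> jog_arm:
  plan:
    - [4,1,-2.5,-1.3,-0.02]
    - [4,1.2,-5,-2.5,-0.04]
    - [4,1.4,-7.5,-3.8,-0.06]
    - [4,1.6,-10,-5,-0.08]
    - [4,1.6,-12.5,-6.3,-0.1]
    - [4,1.6,-15,-7.5,-0.11]
    - [4,1.6,-17,-8.5,-0.11]
    - [4,1.6,-17,-8.5,-0.11]

```text
time: 21.73
tool_pos: [0.4669, -0.0016, 0.1404]
ee_rot: [[-0.021, -0.175, 0.984], [-0.006, 0.985, 0.175], [-1.0, -0.002, -0.022]]
contact_force: [-0.8, 0.3, -3.1]
grip_width: 0.0476
```

Run:
```python
from h import *
np.set_printoptions(precision=3,suppress=True)
st=observe();print(st['tool_pos']); legs([(.4675,.0007,.1045)],st,n=.2)
```

```text
[ 0.467 -0.002  0.14 ]
  leg [3.6 0.2 0.2] -> [0.468 0.001 0.104]
```

>>> jog_arm:
  plan:
    - [4,1,0.2,0.2,0]
    - [4,2,0.2,0.2,0]
    - [4,3,0.2,0.2,0]
    - [4,3.4,0.2,0.2,0]
    - [4,3.6,0.2,0.2,0]
    - [4,3.6,0.2,0.2,0]
    - [6.5,3.6,0.2,0.2,0]
    - [8.5,3.6,0.2,0.2,0]

```text
time: 22.4
tool_pos: [0.4695, 0.0037, 0.1042]
ee_rot: [[-0.02, -0.178, 0.984], [-0.005, 0.984, 0.178], [-1.0, -0.001, -0.02]]
contact_force: [-0.5, -0.5, 0.2]
grip_width: 0.0704
```

>>> jog_arm:
  plan:
    - [8.5,0,0,0,0]
    - [8.5,0,0,0,0]
    - [8.5,-4,0,0,0]
    - [8.5,-8,0,0,0]
    - [8.5,-11,0,0,0]
    - [8.5,-14,0,0,0]
    - [8.5,-14,0,0,0]
    - [8.5,-14,0,0,0]

```text
time: 23.07
tool_pos: [0.4727, 0.0039, 0.2453]
ee_rot: [[-0.017, -0.178, 0.984], [-0.005, 0.984, 0.178], [-1.0, -0.002, -0.018]]
contact_force: [-0.1, -0.4, -0.0]
grip_width: 0.0848
```

Run:
```python
from h import *
np.set_printoptions(precision=3,suppress=True)
im,st=snap('wrist','w5'); print(st['tool_pos'])
b=(im.min(2)>60).astype(np.uint8)
n,l,s,c=cv2.connectedComponentsWithStats(b)
for i in range(1,n):
    if 120<s[i,4]<900: print(c[i],s[i],plane('wrist',c[i],.008,st)[:2])
legs([(.40,.16,.3)],st)
```

```text
[0.473 0.004 0.245]
[504.02  225.767] [484 205  43  43 652] [0.463 0.181]
[519.965 326.99 ] [496 311  47  31 595] [0.565 0.23 ]
[329.737 347.479] [310 336  43  26 514] [0.624 0.04 ]
[456.803 425.654] [451 414  12  26 127] [0.696 0.199]
[336.173 445.375] [316 437  44  18 491] [0.747 0.071]
  leg [-5.4 16.6 -4.5] -> [0.4  0.16 0.3 ]
```

View pics/w5.png

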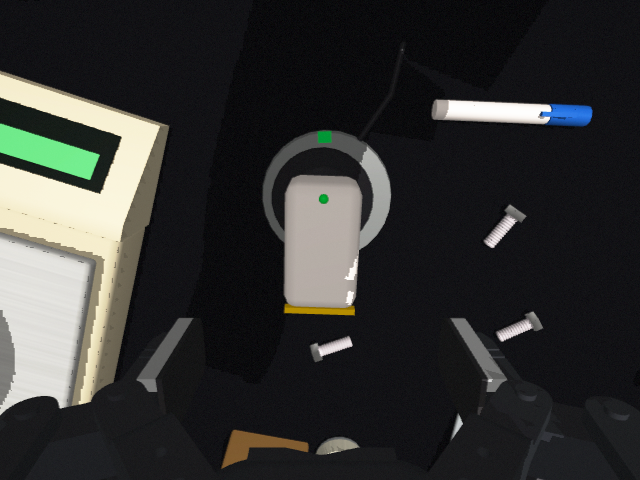

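>>> jog_arm:
  plan:
    - [8.5,-9,0,0,0]
    - [8.5,-9,5,-3,0]
    - [8.5,-9,10,-6,0]
    - [8.5,-9,14,-10,0]
    - [8.5,-9,18,-12,0]
    - [8.5,-9,22,-14,0]
    - [8.5,-9,26,-14,0]
    - [8.5,-9,28,-14,0]

```text
time: 23.78
tool_pos: [0.2991, 0.2225, 0.3351]
ee_rot: [[-0.022, -0.177, 0.984], [-0.005, 0.984, 0.177], [-1.0, -0.001, -0.022]]
contact_force: [1.9, 1.0, 0.0]
grip_width: 0.0851
```

Run:
```python
from h import *
np.set_printoptions(precision=3,suppress=True)
im,st=snap('wrist','w6'); print(st['tool_pos'],st['joint_positions'])
```

```text
[0.299 0.223 0.335] [ 0.41  -0.046 -0.07   1.569  0.004  0.233]
```

View pics/w6.png

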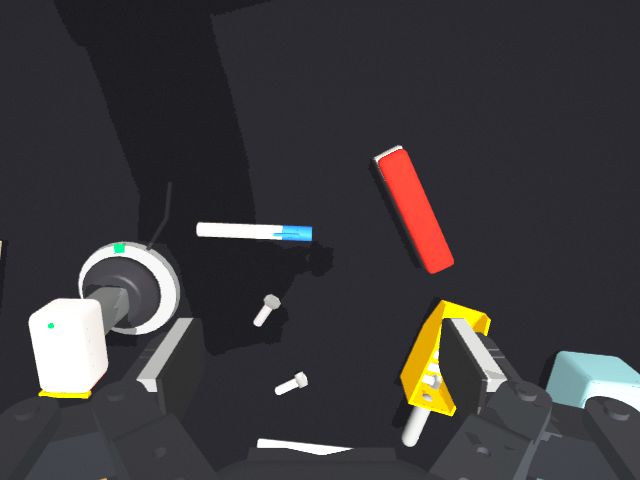

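>>> jog_arm:
  plan:
    - [8.5,0,4,0,0]
    - [8.5,0,8,0,0]
    - [8.5,0,12,0,0]
    - [8.5,0,16,0,0]
    - [8.5,0,18,0,0]
    - [8.5,0,18,0,0]
    - [8.5,0,18,0,0]
    - [8.5,0,18,0,0]

```text
time: 24.5
tool_pos: [0.2692, 0.3984, 0.3347]
ee_rot: [[-0.022, -0.178, 0.984], [-0.006, 0.984, 0.178], [-1.0, -0.002, -0.023]]
contact_force: [-0.7, 0.4, 0.2]
grip_width: 0.0845
```

Run:
```python
from h import *
np.set_printoptions(precision=3,suppress=True)
im,st=snap('wrist','w7'); print(st['tool_pos'],st['joint_positions'])
cv2.imwrite('pics/w7c.png',cv2.resize(im[180:460,180:480],(750,560),interpolation=2))
```

```text
[0.269 0.398 0.335] [0.795 0.141 0.129 1.579 0.011 0.616]
```

View pics/w7c.png

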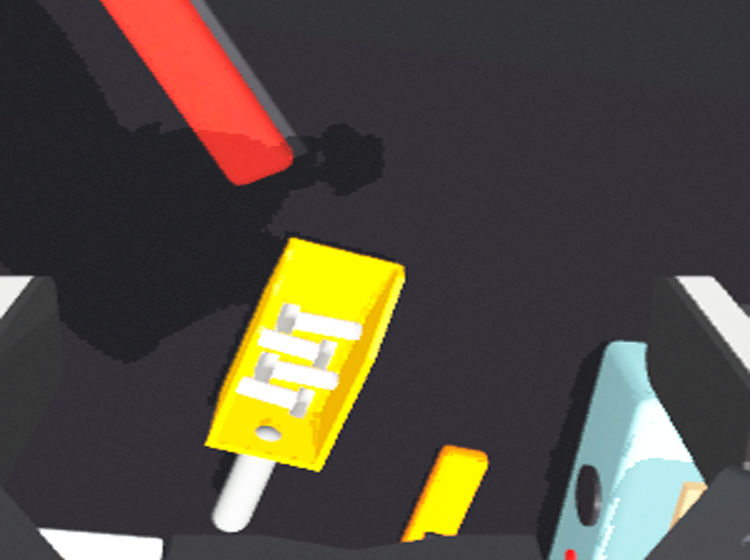

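Run:
```python
from h import *
np.set_printoptions(precision=3,suppress=True)
st=observe(); f=lambda u,v,z:plane('wrist',(180+u/2.5,180+v/2.5),z,st)
m=[f(292,237,.036),f(405,266,.036)]; b=[f(206,444,.056),f(320,470,.056)]; h=f(230,518,.045)
print(m,b,h, np.linalg.norm(m[1]-m[0]),np.linalg.norm(b[1]-b[0]))
M=(m[0]+m[1])/2;B=(b[0]+b[1])/2; d=(M-B)[:2]; L=np.linalg.norm(d); u=d/L; print(L,np.degrees(np.arctan2(u[1],u[0])),'origin',B[:2]+u*.048)
e=(b[1]-b[0]); print('edge az',np.degrees(np.arctan2(e[1],e[0])))
print('stapler end',f(250,160,.03),'cutter',f(460,460,.015))
```

```text
[array([0.368, 0.387, 0.036]), array([0.373, 0.441, 0.036])] [array([0.471, 0.364, 0.056]), array([0.475, 0.419, 0.056])] [0.518 0.381 0.045] 0.054600059275602866 0.05553822307468676
0.10478014640184456 167.4276010842073 origin [0.426 0.402]
edge az 85.58795926056256
stapler end [0.337 0.362 0.03 ] cutter [0.483 0.493 0.015]
```

Run:
```python
from h import *
np.set_printoptions(precision=3,suppress=True)
im=grab_frame('scene')[:,:,::-1].copy(); st=observe()
H=cv2.cvtColor(im,cv2.COLOR_BGR2HSV); y=((H[:,:,0]>18)&(H[:,:,0]<32)&(H[:,:,1]>180)&(H[:,:,2]>90)).astype(np.uint8)
n,l,s,c=cv2.connectedComponentsWithStats(y)
for i in range(1,n):
    if s[i,4]>60: print(c[i],s[i])
f=lambda u,v,z:plane('wrist',(180+u/2.5,180+v/2.5),z,st)
for a in((292,237,.036),(405,266,.036),(206,444,.056),(320,470,.056),(230,518,.045)): print(a,proj('scene',f(*a)))
cv2.imwrite('pics/sc2.png',cv2.resize(im[200:340,380:560],(720,560),interpolation=2))
```

```text
[463.801 291.424] [450 272  29  33 337]
(292, 237, 0.036) [461.762 238.412]
(405, 266, 0.036) [484.924 243.04 ]
(206, 444, 0.056) [450.695 261.249]
(320, 470, 0.056) [475.673 266.247]
(230, 518, 0.045) [456.516 280.656]
```

View pics/sc2.png

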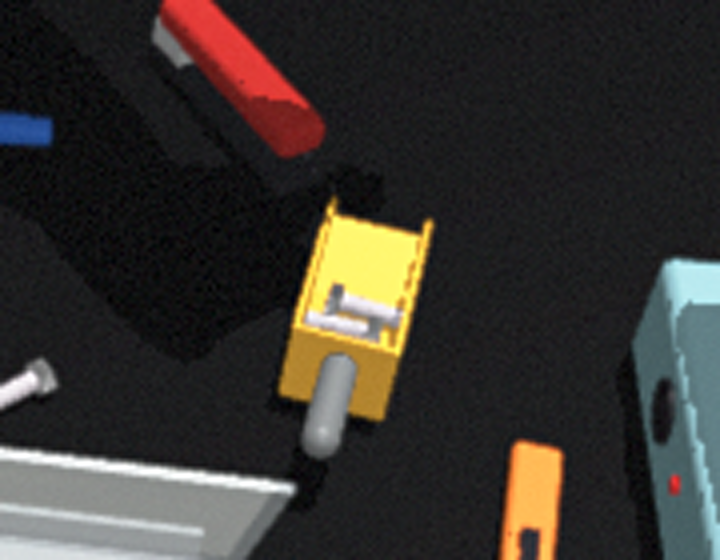

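Run:
```python
from h import *
np.set_printoptions(precision=3,suppress=True)
st=observe(); f=lambda u,v,z:plane('wrist',(180+u/2.5,180+v/2.),z,st)
m=[f(292,237,.036),f(405,266,.036)]; b=[f(206,444,.056),f(320,470,.056)]; h=f(230,518,.045)
M=(m[0]+m[1])/2;B=(b[0]+b[1])/2; d=(M-B)[:2]; L=np.linalg.norm(d); u=d/L; print(M,B,h,L,np.degrees(np.arctan2(u[1],u[0])),'origin',B[:2]+u*.048)
for k in(m,b):
    e=(k[1]-k[0]); print('edge',np.linalg.norm(e),np.degrees(np.arctan2(e[1],e[0])))
for a in((292,237,.036),(206,444,.056)): print(proj('scene',f(*a)))
print('stapler end',f(250,160,.03),'cutter',f(460,460,.015)); print(np.degrees(np.arctan2(st['ee_rot'][1,1],st['ee_rot'][0,1])))
```

```text
[0.403 0.42  0.036] [0.537 0.401 0.056] [0.596 0.392 0.045] 0.13575913808885126 172.06313730615622 origin [0.49  0.408]
edge 0.056902233819722835 80.8733585000734
edge 0.058844307065062725 81.41577470224071
[463.282 247.153]
[453.029 281.618]
stapler end [0.356 0.365 0.03 ] cutter [0.554 0.508 0.015]
100.17635938148383
```

>>> jog_arm:
  plan:
    - [8.5,2,0,4,0.1]
    - [8.5,4,-1,8,0.2]
    - [8.5,8,-2,11,0.326]
    - [8.5,11,-2.5,14,0.326]
    - [8.5,14,-2.9,17,0.326]
    - [8.5,17,-2.9,20,0.326]
    - [8.5,19.5,-2.9,22.1,0.326]
    - [8.5,19.5,-2.9,22.1,0.326]

```text
time: 25.27
tool_pos: [0.4902, 0.4062, 0.1304]
ee_rot: [[-0.025, 0.15, 0.988], [-0.008, 0.989, -0.151], [-1.0, -0.012, -0.024]]
contact_force: [-0.9, -0.9, -0.5]
grip_width: 0.0846
```

Run:
```python
from h import *
np.set_printoptions(precision=3,suppress=True)
im,st=snap('wrist','w8'); legs([(.487,.408,.018)],st); print(st['joint_positions'])
H=cv2.cvtColor(im,cv2.COLOR_BGR2HSV); y=((H[:,:,0]>18)&(H[:,:,0]<32)&(H[:,:,1]>180)&(H[:,:,2]>90)).astype(np.uint8)
for r in range(200,420,30):
    x=np.where(y[r,200:450])[0]+200
    if len(x): print(r,x.min(),x.max())
```

```text
leg [11.2  0.3 -0.1] -> [0.487 0.408 0.018]
[0.557 0.463 0.075 1.208 0.007 0.708]
200 271 379
230 272 377
260 273 376
290 274 375
320 276 374
```

>>> jog_arm:
  plan:
    - [8.5,3,0.1,0,0]
    - [8.5,6,0.2,0,0]
    - [8.5,9,0.2,0,0]
    - [8.5,11.2,0.2,0,0]
    - [8.5,11.2,0.2,0,0]
    - [5,11.2,0.2,0,0]
    - [5,11.2,0.2,0,0]
    - [5,11.2,0.2,0,0]

```text
time: 25.98
tool_pos: [0.4868, 0.4108, 0.0271]
ee_rot: [[-0.017, 0.147, 0.989], [-0.003, 0.989, -0.147], [-1.0, -0.005, -0.017]]
contact_force: [-0.7, -0.7, 1.8]
grip_width: 0.0572
```

>>> jog_arm:
  plan:
    - [5,0,0,0,0]
    - [5,0,0,0,0]
    - [5,0,0,0,0]
    - [5,-1,0,0,0]
    - [5,-2,0,0,0]
    - [5,-3,0,0,0]
    - [5,-4,0,0,0]
    - [5,-5,0,0,0]

```text
time: 26.65
tool_pos: [0.487, 0.4107, 0.0757]
ee_rot: [[-0.02, 0.147, 0.989], [-0.004, 0.989, -0.147], [-1.0, -0.007, -0.019]]
contact_force: [0.9, 0.7, -3.2]
grip_width: 0.057
```

Run:
```python
from h import *
np.set_printoptions(precision=3,suppress=True)
st=observe(); print(st['joint_positions']); legs([(.515,.335,.09),(.53,.32,.075)],st); print(totool((.53,.32,.075),st))
```

```text
[ 0.566  0.494 -0.019  1.076  0.007  0.713]
  leg [-1.5 -7.1  3.9] -> [0.515 0.335 0.09 ]
  leg [ 1.5 -1.3  1.7] -> [0.53  0.32  0.075]
[ 0.018 -8.338  5.585]
```

>>> jog_arm:
  plan:
    - [5,0,-0.8,0.3,-0.1]
    - [5,0,-1.7,0.6,-0.2]
    - [5,0,-2.5,0.9,-0.3]
    - [5,0,-3.4,1.2,-0.4]
    - [5,0,-4.2,1.5,-0.5]
    - [5,0,-5,1.8,-0.6]
    - [5,0,-5.9,2.1,-0.7]
    - [5,0,-6.7,2.3,-0.8]

```text
time: 27.32
tool_pos: [0.5, 0.3404, 0.0749]
ee_rot: [[-0.02, -0.611, 0.791], [-0.004, 0.791, 0.611], [-1.0, 0.009, -0.019]]
contact_force: [0.3, 0.6, -3.6]
grip_width: 0.0572
```

>>> jog_arm:
  plan:
    - [5,0,0,0,-0.1]
    - [5,0,0,0,-0.2]
    - [5,0,0,0,-0.3]
    - [5,0,0,0,-0.4]
    - [5,0,0,0,-0.5]
    - [5,0,0,0,-0.6]
    - [5,0,0,0,-0.7]
    - [5,0,0,0,-0.8]

```text
time: 27.98
tool_pos: [0.4999, 0.3409, 0.0749]
ee_rot: [[-0.02, -0.993, 0.113], [-0.004, 0.113, 0.994], [-1.0, 0.02, -0.007]]
contact_force: [-0.1, 0.9, -3.7]
grip_width: 0.0571
```

>>> jog_arm:
  plan:
    - [5,0,0,0,-0.1]
    - [5,0,0,0,-0.2]
    - [5,0,0,0,-0.3]
    - [5,0,0,0,-0.4]
    - [5,0,0,0,-0.5]
    - [5,0,0,0,-0.6]
    - [5,0,0,0,-0.7]
    - [5,0,0,0,-0.8]

```text
time: 28.65
tool_pos: [0.4999, 0.3409, 0.0749]
ee_rot: [[-0.02, -0.773, -0.634], [-0.004, -0.634, 0.773], [-1.0, 0.019, 0.009]]
contact_force: [0.6, 0.0, -2.8]
grip_width: 0.0567
```

>>> jog_arm:
  plan:
    - [5,0,0,0,-0.1]
    - [5,0,0,0,-0.2]
    - [5,0,0,0,-0.3]
    - [5,0,0,0,-0.4]
    - [5,0,0,0,-0.5]
    - [5,0,0,0,-0.6]
    - [5,0,0,0,-0.7]
    - [5,0,0,0,-0.8]

```text
time: 29.32
tool_pos: [0.4999, 0.3409, 0.0749]
ee_rot: [[-0.02, -0.084, -0.996], [-0.004, -0.996, 0.084], [-1.0, 0.006, 0.02]]
contact_force: [-0.7, -0.3, -3.0]
grip_width: 0.0565
```

Run:
```python
from h import *
np.set_printoptions(precision=3,suppress=True)
st=observe(); print(st['joint_positions']); print(np.degrees(np.arctan2(st['ee_rot'][1,1],st['ee_rot'][0,1])));legs([(.53,.32,.035),(.53,.32,.028)],st)
```

```text
[ 0.457  0.446 -0.105  1.04   0.005 -2.6  ]
-94.80302549858489
  leg [ 3.9  1.8 -3.3] -> [0.53  0.32  0.035]
  leg [ 0.7 -0.  -0. ] -> [0.53  0.32  0.028]
```

>>> jog_arm:
  plan:
    - [5,1,0.6,-1.1,0]
    - [5,2,1.2,-2.2,0]
    - [5,3,1.8,-3.3,0]
    - [5,4,1.8,-3.3,0]
    - [5,4.7,1.8,-3.3,0]
    - [5,4.8,1.8,-3.3,0]
    - [8.5,4.8,1.8,-3.3,0]
    - [8.5,4.8,1.8,-3.3,0]

```text
time: 29.98
tool_pos: [0.5301, 0.3196, 0.0253]
ee_rot: [[-0.021, -0.09, -0.996], [-0.004, -0.996, 0.09], [-1.0, 0.006, 0.021]]
contact_force: [-1.1, -0.8, -0.4]
grip_width: 0.0788
```

>>> jog_arm:
  plan:
    - [8.5,0,0,0,0]
    - [8.5,0,0,0,0]
    - [8.5,-4,0,0,0]
    - [8.5,-8,0,0,0]
    - [8.5,-12,0,0,0]
    - [8.5,-16,0,0,0]
    - [8.5,-20,0,0,0]
    - [8.5,-24,0,0,0]

```text
time: 30.65
tool_pos: [0.5345, 0.3209, 0.2677]
ee_rot: [[-0.021, -0.089, -0.996], [-0.004, -0.996, 0.089], [-1.0, 0.006, 0.02]]
contact_force: [1.3, 1.3, 0.8]
grip_width: 0.0853
```

Run:
```python
from h import *
np.set_printoptions(precision=3,suppress=True)
im,st=snap('wrist','w9'); print(st['joint_positions'],st['tool_pos'])
```

```text
[ 0.404  0.398  0.318  1.511  0.004 -2.649] [0.535 0.321 0.268]
```

View pics/w9.png

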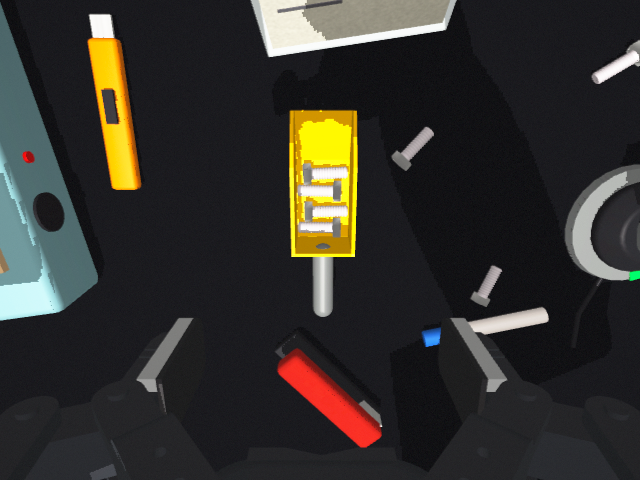

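```bash
cat > b.py <<'E'
from h import *
np.set_printoptions(precision=3,suppress=True)
def bolts(im,st,roi,lo=200,hi=1200):
    u0,v0,u1,v1=roi; b=(im.min(2)>75).astype(np.uint8); b[:v0]=0;b[v1:]=0;b[:,:u0]=0;b[:,u1:]=0
    n,l,s,c=cv2.connectedComponentsWithStats(b); ya=np.arctan2(st['ee_rot'][1,1],st['ee_rot'][0,1])
    for i in range(1,n):
        if lo<s[i,4]<hi and max(s[i,2:4])<90:
            (cx,cy),(w,h),a=cv2.minAreaRect(cv2.findContours((l==i).astype(np.uint8),0,1)[0][0])
            a=np.radians(a)+(0 if w>h else np.pi/2); d=np.array([np.cos(a),np.sin(a)])*max(w,h)/2
            P,Q=[plane('wrist',(cx+k*d[0],cy+k*d[1]),.007,st) for k in(-1,1)]
            ax=np.arctan2(*(Q-P)[1::-1]); t=-(ax+np.pi/2-ya); t=(t+np.pi/2)%np.pi-np.pi/2
            print('px',np.round([cx,cy]),'len',np.linalg.norm(Q-P),'ctr',(P+Q)/2,'axis',np.degrees(ax),'turn',t)
E
python3 - <<'E'
from b import *
st=observe(); im=cv2.imread('pics/w9.png'); bolts(im,st,(380,50,640,315)); print(st['ee_rot'])
legs([(.567,.232,.1)],st)
E
```

```text
px [616.  65.] len 0.04621696658839782 ctr [0.626 0.039 0.007] axis 109.33424673486813 turn 1.1445430004880865
px [415. 147.] len 0.0445025526747448 ctr [0.569 0.227 0.007] axis 131.3410377100658 turn 0.760452040172714
px [487. 285.] len 0.04602281700170838 ctr [0.413 0.15  0.007] axis 156.63652318515273 turn 0.3189625327420451
[[-0.011 -0.089 -0.996]
 [-0.    -0.996  0.089]
 [-1.     0.001  0.011]]
  leg [17.6  8.6 -4.1] -> [0.567 0.232 0.1  ]
```

>>> jog_arm:
  plan:
    - [4.5,2,2,-1,0.1]
    - [4.5,5,4,-2,0.2]
    - [4.5,8,7,-3,0.3]
    - [4.5,11,9.1,-4.2,0.42]
    - [4.5,14,9.1,-4.2,0.54]
    - [4.5,16.5,9.1,-4.2,0.66]
    - [4.5,16.5,9.1,-4.2,0.76]
    - [4.5,16.5,9.1,-4.2,0.76]

```text
time: 31.37
tool_pos: [0.5644, 0.2254, 0.0984]
ee_rot: [[-0.024, -0.753, -0.657], [-0.005, -0.657, 0.754], [-1.0, 0.022, 0.012]]
contact_force: [-0.7, 0.2, 0.5]
grip_width: 0.0451
```

Run:
```python
from b import *
im,st=snap('wrist','w10'); bolts(im,st,(150,100,500,475),300,6000); print(st['tool_pos'],st['grip_width']); legs([(.569,.227,.004)],st)
```

```text
px [177. 141.] len 0.04441062038729518 ctr [0.662 0.231 0.007] axis 124.73786836801798 turn 0.11089716732952493
px [314. 247.] len 0.04741773194744557 ctr [0.564 0.229 0.007] axis 130.7529686323612 turn 0.005913862879154408
px [238. 334.] len 0.04938851768027205 ctr [0.563 0.306 0.007] axis 114.64905550443724 turn 0.2869801694165659
px [405. 334.] len 0.050338179559135596 ctr [0.48  0.235 0.007] axis 147.89450722616294 turn -0.2932624244403641
px [278. 414.] len 0.03566424213850257 ctr [0.503 0.338 0.007] axis 168.60784334192857 turn -0.6547783387327275
[0.564 0.225 0.098] 0.04511431373434748
  leg [ 9.4 -0.7 -0.3] -> [0.569 0.227 0.004]
```

>>> jog_arm:
  plan:
    - [4.5,3,-0.3,0.3,0]
    - [4.5,6,-0.3,0.3,0]
    - [4.5,8,-0.3,0.3,0]
    - [4.5,9.2,-0.3,0.3,0]
    - [4.5,9.5,-0.3,0.3,0]
    - [0.6,9.5,-0.3,0.3,0]
    - [0.6,9.5,-0.3,0.3,0]
    - [0.6,9.5,-0.3,0.3,0]

```text
time: 32.08
tool_pos: [0.5646, 0.2299, 0.0068]
ee_rot: [[-0.018, -0.75, -0.662], [-0.004, -0.662, 0.75], [-1.0, 0.016, 0.009]]
contact_force: [-0.8, -0.5, 4.5]
grip_width: 0.0101
```

>>> jog_arm:
  plan:
    - [0.6,0,0,0,0]
    - [0.6,0,0,0,0]
    - [0.6,0,0,0,0]
    - [0.6,-2,0,0,0]
    - [0.6,-5,0,0,0]
    - [0.6,-8,0,0,0]
    - [0.6,-11,0,0,0]
    - [0.6,-13,0,0,0]

```text
time: 32.75
tool_pos: [0.567, 0.2303, 0.1388]
ee_rot: [[-0.018, -0.75, -0.661], [-0.004, -0.661, 0.75], [-1.0, 0.016, 0.009]]
contact_force: [0.4, -0.1, -0.4]
grip_width: 0.0089
```

Run:
```python
from b import *
st=observe(); print(st['tool_pos'],st['grip_width'],st['contact_force'],st['joint_positions'][5]); legs([(.55,.318,.13),(.55,.318,.05)],st)
```

```text
[0.567 0.23  0.139] 0.008859728202978699 [ 0.448 -0.06  -0.385] -2.044624429008154
  leg [ 0.9 -4.5  7.7] -> [0.55  0.318 0.13 ]
  leg [ 8.  -0.1 -0.1] -> [0.55  0.318 0.05 ]
```

Run:
```python
from b import *
im,st=snap('wrist','w11'); bolts(im,st,(150,100,500,475),200,6000); print(proj('wrist',st['tool_pos'],st),proj('wrist',(.564,.229,.007),st))
cv2.imwrite('pics/w11c.png',cv2.resize(im[220:470,200:440],(480,500)))
```

```text
px [295. 331.] len 0.0529135689020853 ctr [0.525 0.305 0.007] axis 126.72683390593495 turn 0.08134330793855149
px [348. 331.] len 0.05310466649692166 ctr [0.494 0.278 0.007] axis 135.3585075542808 turn -0.06930781718271462
px [254. 340.] len 0.02992933982221884 ctr [0.544 0.331 0.007] axis 168.822419258131 turn -0.6533632570115655
px [341. 428.] len 0.022867214255198914 ctr [0.438 0.349 0.007] axis 170.47478889070175 turn -0.6822025475598945
[321.45  318.725] [322.722 227.27 ]
```

View pics/w11c.png

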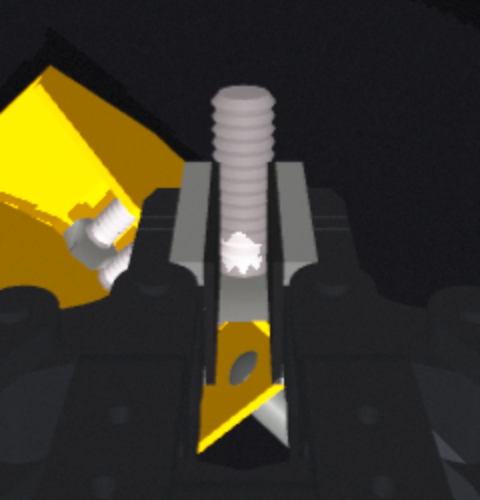

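>>> jog_arm:
  plan:
    - [0.6,0.5,-1.5,2.5,0.12]
    - [0.6,0.9,-3,5,0.24]
    - [0.6,0.9,-4.6,7.8,0.36]
    - [0.6,0.9,-4.6,7.8,0.48]
    - [0.6,0.9,-4.6,7.8,0.6]
    - [0.6,0.9,-4.6,7.8,0.72]
    - [0.6,0.9,-4.6,7.8,0.72]
    - [0.6,0.9,-4.6,7.8,0.72]

```text
time: 33.47
tool_pos: [0.5491, 0.3191, 0.1263]
ee_rot: [[-0.021, -1.0, -0.006], [-0.005, -0.006, 1.0], [-1.0, 0.021, -0.004]]
contact_force: [-0.3, -0.1, -0.6]
grip_width: 0.009
```

Run:
```python
from b import *
im,st=snap('wrist','w12'); print(st['tool_pos']); legs([(.55,.319,.042)],st); print(st['ee_rot'])
H=cv2.cvtColor(im,cv2.COLOR_BGR2HSV); y=((H[:,:,0]>18)&(H[:,:,0]<32)&(H[:,:,1]>180)&(H[:,:,2]>60)).astype(np.uint8)
for c in (240,250,260,390,400,410):
    x=np.where(y[:,c])[0]
    if len(x): print(c,x.min(),x.max(),plane('wrist',(c,x.min()),.056,st)[:2],plane('wrist',(c,x.max()),.056,st)[:2])
```

```text
[0.549 0.319 0.126]
  leg [ 8.4 -0.3  0. ] -> [0.55  0.319 0.042]
[[-0.021 -1.    -0.006]
 [-0.005 -0.006  1.   ]
 [-1.     0.021 -0.004]]
240 184 288 [0.59  0.278] [0.593 0.337]
250 184 291 [0.585 0.278] [0.587 0.339]
260 184 293 [0.579 0.278] [0.582 0.34 ]
390 193 310 [0.511 0.282] [0.507 0.351]
400 194 310 [0.505 0.283] [0.501 0.351]
410 195 311 [0.5   0.283] [0.495 0.352]
```

>>> jog_arm:
  plan:
    - [0.6,3,-0.2,0,0]
    - [0.6,6,-0.2,0,0]
    - [0.6,7.5,-0.2,0,0]
    - [0.6,8.3,-0.2,0,0]
    - [0.6,8.3,-0.2,0,0]
    - [2.6,8.3,-0.2,0,0]
    - [2.6,8.3,-0.2,0,0]
    - [2.6,8.3,-0.2,0,0]

```text
time: 34.18
tool_pos: [0.5502, 0.319, 0.0447]
ee_rot: [[-0.018, -1.0, -0.003], [-0.004, -0.003, 1.0], [-1.0, 0.019, -0.004]]
contact_force: [-0.1, 0.4, -0.8]
grip_width: 0.026
```

>>> jog_arm:
  plan:
    - [2.6,0,0,0,0]
    - [2.6,-3,0,0,0]
    - [2.6,-6,0,0,0]
    - [2.6,-9,0,0,0]
    - [3.5,-12,0,0,0]
    - [4.5,-14,0,0,0]
    - [4.5,-14,0,0,0]
    - [4.5,-14,0,0,0]

```text
time: 34.85
tool_pos: [0.5529, 0.3196, 0.185]
ee_rot: [[-0.018, -1.0, -0.002], [-0.003, -0.002, 1.0], [-1.0, 0.018, -0.003]]
contact_force: [0.6, -0.6, -0.6]
grip_width: 0.0448
```

Run:
```python
from b import *
im,st=snap('wrist','w13'); print(st['tool_pos'],st['joint_positions'][5]); bolts(im,st,(150,100,640,475),200,6000)
legs([(.413,.150,.18),(.413,.15,.10)],st)
```

```text
[0.553 0.32  0.185] -1.181986661576718
px [332. 217.] len 0.04739818085461575 ctr [0.54  0.323 0.007] axis 81.60406815915391 turn 0.1487428829351547
px [379. 218.] len 0.04522699682210365 ctr [0.503 0.324 0.007] axis 76.39151929906917 turn 0.23971902296471015
px [238. 334.] len 0.06680043059409291 ctr [0.623 0.43  0.007] axis 73.72912199996082 turn 0.2861866218303559
px [405. 334.] len 0.06753159413858736 ctr [0.474 0.431 0.007] axis 106.73630006037409 turn -0.2898973121158921
  leg [  0.8  14.  -16.9] -> [0.413 0.15  0.18 ]
  leg [ 8.  -0.1  0. ] -> [0.413 0.15  0.1  ]
```

>>> jog_arm:
  plan:
    - [4.5,0,2,-3,-0.12]
    - [4.5,0.5,4,-6,-0.24]
    - [4.5,1,6,-8,-0.36]
    - [4.5,2,8,-10,-0.48]
    - [4.5,4,10,-12,-0.6]
    - [4.5,6,12,-14,-0.72]
    - [4.5,7.5,13.5,-16,-0.84]
    - [4.5,8.5,13.9,-16.9,-0.96]

```text
time: 35.57
tool_pos: [0.4077, 0.1479, 0.0996]
ee_rot: [[-0.025, -0.567, -0.823], [-0.006, -0.824, 0.567], [-1.0, 0.019, 0.018]]
contact_force: [0.4, -0.2, 0.7]
grip_width: 0.045
```

>>> jog_arm:
  plan:
    - [4.5,0,0,0,-0.1]
    - [4.5,0,0,0,-0.2]
    - [4.5,0,0,0,-0.2]
    - [4.5,0,0,0,-0.2]
    - [4.5,0,0,0,-0.2]
    - [4.5,0,0,0,-0.2]
    - [4.5,0,0,0,-0.2]
    - [4.5,0,0,0,-0.2]

```text
time: 36.23
tool_pos: [0.4119, 0.1498, 0.1018]
ee_rot: [[-0.021, -0.398, -0.917], [-0.005, -0.917, 0.398], [-1.0, 0.013, 0.017]]
contact_force: [0.1, -0.5, -0.3]
grip_width: 0.0451
```

Run:
```python
from b import *
im,st=snap('wrist','w14'); print(st['tool_pos'],st['joint_positions'][5]); bolts(im,st,(150,100,500,475),300,6000)
legs([(.413,.15,.004)],st)
```

```text
[0.412 0.15  0.102] -2.574435355299595
px [459. 129.] len 0.0634941119432227 ctr [0.441 0.051 0.007] axis -149.6166363210458 turn -0.9396450843733701
px [314. 242.] len 0.04781539824995222 ctr [0.412 0.153 0.007] axis 156.2243304292168 turn 0.005608365531632131
  leg [ 9.8 -0.2 -0.3] -> [0.413 0.15  0.004]
```

Run:
```python
from b import *
im,st=snap('wrist','w15'); H=cv2.cvtColor(im,cv2.COLOR_BGR2HSV)
m=((im.max(2)>90)).astype(np.uint8)
n,l,s,c=cv2.connectedComponentsWithStats(m)
for i in range(1,n):
    if s[i,4]>300: print(c[i],s[i])
cv2.imwrite('pics/w15c.png',im[100:480,100:560])
```

```text
[527.83  70.33] [  406     0   234   167 22910]
[ 20.363 264.231] [   0  124   63  261 8076]
[316.55 245.76] [ 298  205   35   75 1732]
[361.4   316.069] [ 259  249  188  169 7178]
[238.269 346.061] [ 213  303   44  116 1441]
[155.08  437.871] [ 119  402   69   78 3129]
[487.211 432.765] [ 455  402   69   58 2707]
```

View pics/w15c.png

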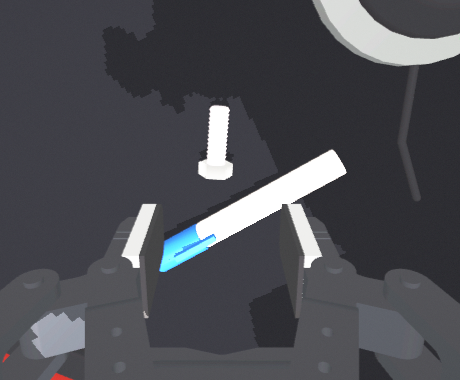

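>>> jog_arm:
  plan:
    - [3,3,-0.3,-0.2,0]
    - [3,6,-0.3,-0.2,0]
    - [3,8,-0.3,-0.2,0]
    - [3,9.4,-0.3,-0.2,0]
    - [3,9.8,-0.3,-0.2,0]
    - [0.6,9.8,-0.3,-0.2,0]
    - [0.6,9.8,-0.3,-0.2,0]
    - [0.6,9.8,-0.3,-0.2,0]

```text
time: 37.0
tool_pos: [0.4136, 0.1513, 0.0047]
ee_rot: [[-0.019, -0.397, -0.917], [-0.004, -0.918, 0.398], [-1.0, 0.012, 0.016]]
contact_force: [0.5, -0.1, 0.5]
grip_width: 0.009
```

>>> jog_arm:
  plan:
    - [0.6,0,0,0,0]
    - [0.6,0,0,0,0]
    - [0.6,-2,0,0,0]
    - [0.6,-5,0,0,0]
    - [0.6,-8,0,0,0]
    - [0.6,-11,0,0,0]
    - [0.6,-14,0,0,0]
    - [0.6,-14,0,0,0]

```text
time: 37.67
tool_pos: [0.4183, 0.1523, 0.1493]
ee_rot: [[-0.012, -0.397, -0.918], [-0.003, -0.918, 0.397], [-1.0, 0.008, 0.01]]
contact_force: [0.6, -0.1, -1.2]
grip_width: 0.0094
```

Run:
```python
from b import *
st=observe(); print(st['tool_pos'],st['grip_width'],st['contact_force'],st['joint_positions'][5],np.degrees(np.arctan2(st['ee_rot'][1,1],st['ee_rot'][0,1]))); legs([(.556,.318,.13),(.556,.318,.048)],st)
```

```text
[0.418 0.152 0.149] 0.009397151982863072 [ 0.555 -0.136 -1.197] -2.5719425780041942 -113.41106257525013
  leg [  1.7 -20.7  -6.1] -> [0.556 0.318 0.13 ]
  leg [ 8.2 -0.1 -0.1] -> [0.556 0.318 0.048]
```

>>> jog_arm:
  plan:
    - [0.6,0,-3,-1,0.12]
    - [0.6,0,-6,-2,0.24]
    - [0.6,0,-9,-3,0.36]
    - [0.6,0,-12,-4,0.48]
    - [0.6,0,-15,-5,0.6]
    - [0.6,0,-18,-6,0.72]
    - [0.6,0,-20.7,-6.1,0.84]
    - [0.6,0,-20.7,-6.1,0.96]

```text
time: 38.33
tool_pos: [0.5558, 0.3209, 0.1389]
ee_rot: [[-0.021, -0.98, -0.196], [-0.004, -0.196, 0.981], [-1.0, 0.021, 0.001]]
contact_force: [-0.4, -0.7, -1.0]
grip_width: 0.0093
```

>>> jog_arm:
  plan:
    - [0.6,0,0,0,0.1]
    - [0.6,0,0,0,0.2]
    - [0.6,0,0,0,0.2]
    - [0.6,0,0,0,0.2]
    - [0.6,0,0,0,0.2]
    - [0.6,0,0,0,0.2]
    - [0.6,0,0,0,0.2]
    - [0.6,0,0,0,0.2]

```text
time: 39.0
tool_pos: [0.554, 0.3174, 0.1402]
ee_rot: [[-0.021, -1.0, -0.003], [-0.005, -0.003, 1.0], [-1.0, 0.021, -0.004]]
contact_force: [0.1, -0.3, -0.7]
grip_width: 0.0088
```

Run:
```python
from b import *
st=observe(); print(st['tool_pos'],st['grip_width'],st['ee_rot'],st['joint_positions'][5]); legs([(.558,.318,.05)],st)
```

```text
[0.554 0.317 0.14 ] 0.00884753901514315 [[-0.021 -1.    -0.003]
 [-0.005 -0.003  1.   ]
 [-1.     0.021 -0.004]] -1.186378083133569
  leg [ 9.  -0.6  0.1] -> [0.558 0.318 0.05 ]
```

>>> jog_arm:
  plan:
    - [0.6,3,-0.6,-0.2,0]
    - [0.6,6,-0.6,-0.2,0]
    - [0.6,8,-0.6,-0.2,0]
    - [0.6,9,-0.6,-0.2,0]
    - [0.6,9,-0.6,-0.2,0]
    - [2.6,9,-0.6,-0.2,0]
    - [2.6,9,-0.6,-0.2,0]
    - [2.6,9,-0.6,-0.2,0]

```text
time: 39.67
tool_pos: [0.559, 0.3155, 0.0517]
ee_rot: [[-0.018, -1.0, -0.002], [-0.004, -0.002, 1.0], [-1.0, 0.018, -0.004]]
contact_force: [-1.1, -0.5, -0.8]
grip_width: 0.0259
```

>>> jog_arm:
  plan:
    - [2.6,0,0,0,0]
    - [2.6,-3,0,0,0]
    - [2.6,-6,0,0,0]
    - [2.6,-9,0,0,0]
    - [3,-12,0,0,0]
    - [3,-14,0,0,0]
    - [3,-14,0,0,0]
    - [3,-14,0,0,0]

```text
time: 40.33
tool_pos: [0.5616, 0.316, 0.1919]
ee_rot: [[-0.017, -1.0, -0.002], [-0.003, -0.002, 1.0], [-1.0, 0.017, -0.003]]
contact_force: [0.0, 0.6, -1.0]
grip_width: 0.03
```

>>> jog_arm:
  plan:
    - [3,0,-1,-3.5,-0.06]
    - [3,0,-2,-7,-0.12]
    - [3,1,-3,-10.5,-0.18]
    - [3,3,-4,-14,-0.24]
    - [3,5,-5,-17.5,-0.3]
    - [3,7,-6,-21,-0.34]
    - [3,8,-6.7,-24.5,-0.34]
    - [3,9,-6.7,-27.8,-0.34]

```text
time: 41.0
tool_pos: [0.6265, 0.0354, 0.0974]
ee_rot: [[-0.023, -0.942, -0.335], [-0.004, -0.335, 0.942], [-1.0, 0.023, 0.004]]
contact_force: [0.7, -0.3, -0.1]
grip_width: 0.0302
```

Run:
```python
from b import *
im,st=snap('wrist','w16'); print(st['tool_pos'],st['joint_positions'][5]); bolts(im,st,(150,100,500,475),300,6000)
legs([(.625,.04,.004)],st)
```

```text
[0.627 0.035 0.097] -1.9868383791258697
px [320. 257.] len 0.04737834885096055 ctr [0.622 0.042 0.007] axis 118.40959310965232 turn -0.15388841683386012
px [261. 331.] len 0.04716047546307499 ctr [0.641 0.102 0.007] axis 97.71518717321096 turn 0.20729710350130226
px [381. 331.] len 0.047830689097970724 ctr [0.568 0.078 0.007] axis 121.45125844006029 turn -0.2069754915932398
  leg [ 9.3 -0.2  0.4] -> [0.625 0.04  0.004]
```

>>> jog_arm:
  plan:
    - [3,2,0.2,1,-0.1]
    - [3,5,0.2,1,-0.15]
    - [3,7,0.2,1,-0.15]
    - [3,8.8,0.2,1,-0.15]
    - [3,9.3,0.2,1,-0.15]
    - [0.6,9.3,0.2,1,-0.15]
    - [0.6,9.3,0.2,1,-0.15]
    - [0.6,9.3,0.2,1,-0.15]

```text
time: 41.72
tool_pos: [0.6202, 0.0458, 0.008]
ee_rot: [[-0.019, -0.881, -0.472], [-0.005, -0.472, 0.881], [-1.0, 0.019, 0.005]]
contact_force: [-0.1, 0.5, -1.0]
grip_width: 0.0086
```

>>> jog_arm:
  plan:
    - [0.6,0,0,0,0]
    - [0.6,0,0,0,0]
    - [0.6,-2,0,0,0]
    - [0.6,-5,0,0,0]
    - [0.6,-8,0,0,0]
    - [0.6,-11,0,0,0]
    - [0.6,-14,0,0,0]
    - [0.6,-14,0,0,0]

```text
time: 42.38
tool_pos: [0.625, 0.0464, 0.1539]
ee_rot: [[-0.011, -0.881, -0.473], [-0.005, -0.473, 0.881], [-1.0, 0.012, 0.001]]
contact_force: [-0.5, 0.2, 0.8]
grip_width: 0.0091
```

Run:
```python
from b import *
st=observe(); print(st['tool_pos'],st['grip_width'],st['contact_force'],st['joint_positions'][5],np.degrees(np.arctan2(st['ee_rot'][1,1],st['ee_rot'][0,1]))); legs([(.545,.319,.145),(.545,.319,.05)],st)
```

```text
[0.625 0.046 0.154] 0.009144826200349818 [-0.493  0.176  0.807] -2.11990173057656 -151.8006984882371
  leg [ 0.8 -5.8 27.8] -> [0.545 0.319 0.145]
  leg [ 9.5 -0.1 -0. ] -> [0.545 0.319 0.05 ]
```

>>> jog_arm:
  plan:
    - [0.6,0,-0.8,3.5,0.06]
    - [0.6,0,-1.6,7,0.12]
    - [0.6,0,-2.4,10.5,0.2]
    - [0.6,0,-3.2,14,0.28]
    - [0.6,0,-4,17.5,0.36]
    - [0.6,0,-4.8,21,0.44]
    - [0.6,0,-5.8,24.5,0.49]
    - [0.6,0,-5.8,28,0.49]

```text
time: 43.05
tool_pos: [0.5415, 0.3227, 0.1474]
ee_rot: [[-0.02, -1.0, 0.001], [-0.004, 0.001, 1.0], [-1.0, 0.02, -0.004]]
contact_force: [0.1, -0.2, -0.7]
grip_width: 0.0088
```

>>> jog_arm:
  plan:
    - [0.6,0,0,0,0]
    - [0.6,0,0,0,0]
    - [0.6,0,0,0,0]
    - [0.6,0,0,0,0]
    - [0.6,0,0,0,0]
    - [0.6,0,0,0,0]
    - [0.6,0,0,0,0]
    - [0.6,0,0,0,0]

```text
time: 43.72
tool_pos: [0.5417, 0.32, 0.1474]
ee_rot: [[-0.021, -1.0, -0.001], [-0.005, -0.001, 1.0], [-1.0, 0.021, -0.004]]
contact_force: [0.2, -0.1, -0.2]
grip_width: 0.0086
```

Run:
```python
from b import *
st=observe(); print(st['tool_pos'],st['grip_width'],st['ee_rot']); legs([(.545,.321,.056)],st)
```

```text
[0.542 0.32  0.147] 0.008576769901530973 [[-0.021 -1.    -0.001]
 [-0.005 -0.001  1.   ]
 [-1.     0.021 -0.004]]
  leg [ 9.1 -0.5  0.1] -> [0.545 0.321 0.056]
```

>>> jog_arm:
  plan:
    - [0.6,3,-0.5,0.1,0]
    - [0.6,6,-0.5,0.1,0]
    - [0.6,8,-0.5,0.1,0]
    - [0.6,9,-0.5,0.1,0]
    - [0.6,9,-0.5,0.1,0]
    - [2.6,9,-0.5,0.1,0]
    - [2.6,9,-0.5,0.1,0]
    - [2.6,9,-0.5,0.1,0]

```text
time: 44.38
tool_pos: [0.5454, 0.3215, 0.059]
ee_rot: [[-0.018, -1.0, -0.002], [-0.004, -0.002, 1.0], [-1.0, 0.018, -0.003]]
contact_force: [-0.6, -0.0, 0.8]
grip_width: 0.0261
```

>>> jog_arm:
  plan:
    - [2.6,0,0,0,0]
    - [2.6,-3,0,0,0]
    - [2.6,-6,0,0,0]
    - [2.6,-9,0,0,0]
    - [4,-12,0,0,0]
    - [6,-15,0,0,0]
    - [8.5,-19,0,0,0]
    - [8.5,-23,0,0,0]

```text
time: 45.05
tool_pos: [0.5486, 0.322, 0.2896]
ee_rot: [[-0.02, -1.0, -0.002], [-0.004, -0.002, 1.0], [-1.0, 0.02, -0.004]]
contact_force: [1.0, 0.6, -0.4]
grip_width: 0.0729
```

Run:
```python
from b import *
im,st=snap('wrist','w17'); print(st['tool_pos'],st['joint_positions'])
cv2.imwrite('pics/w17c.png',im)
legs([(.45,.0,.40)],st)
```

```text
[0.549 0.322 0.29 ] [ 0.397  0.423  0.413  1.581  0.004 -1.176]
  leg [ -5.3   5.1 -16.1] -> [0.499 0.161 0.345]
  leg [ -5.3   5.1 -16.1] -> [0.45 0.   0.4 ]
```

View pics/w17c.png

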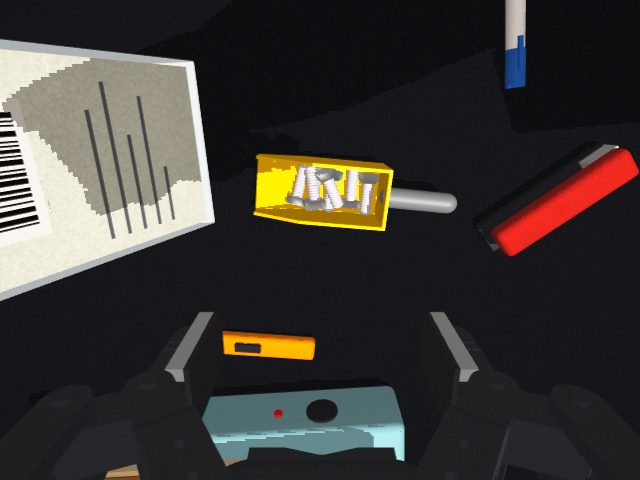

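Run:
```python
from b import *
st=observe(); f=lambda u,v,z:plane('wrist',(u,v),z,st)
m=[f(257,154,.036),f(254,214,.036)]; b=[f(393,170,.056),f(385,230,.056)]
M=(m[0]+m[1])/2;B=(b[0]+b[1])/2; u=(M-B)[:2]; L=np.linalg.norm(u); u/=L
print(M,B,L,np.degrees(np.arctan2(u[1],u[0])),'origin',B[:2]+u*.048,'from mouth',M[:2]-u*.08)
print([np.degrees(np.arctan2(*(k[1]-k[0])[1::-1])) for k in(m,b)])
```

```text
[0.612 0.315 0.036] [0.482 0.327 0.056] 0.13082656790902197 -5.270320288929316 origin [0.53  0.322] from mouth [0.533 0.322]
[np.float64(84.46100213447733), np.float64(85.48187018201763)]
```

>>> jog_arm:
  plan:
    - [8.5,-4,0,0,0.12]
    - [8.5,-7,1,-2,0.24]
    - [8.5,-9,2,-5,0.36]
    - [8.5,-9,3,-8,0.48]
    - [8.5,-9,4,-11,0.6]
    - [8.5,-9,5,-14,0.72]
    - [8.5,-9,5,-17,0.83]
    - [8.5,-9,5,-18,0.83]

```text
time: 45.77
tool_pos: [0.5007, 0.1398, 0.3806]
ee_rot: [[-0.018, -0.67, 0.742], [-0.005, 0.742, 0.671], [-1.0, 0.008, -0.017]]
contact_force: [-0.6, 1.1, 0.1]
grip_width: 0.0851
```

Run:
```python
from b import *
st=observe(); print(st['tool_pos'],st['joint_positions']);legs([(.45,-.04,.46)],st,n=.32)
```

```text
[0.501 0.14  0.381] [ 0.112  0.223  0.349  1.716 -0.003 -0.623]
  leg [ -7.8  -9.9 -15.9] -> [ 0.45 -0.04  0.46]
```

>>> jog_arm:
  plan:
    - [8.5,-1,-1.5,-2,0.12]
    - [8.5,-2,-3,-4,0.24]
    - [8.5,-3,-4.5,-6,0.36]
    - [8.5,-4,-6,-8,0.48]
    - [8.5,-5,-7.5,-11,0.6]
    - [8.5,-6,-9,-14,0.72]
    - [8.5,-7,-9.9,-15.9,0.826]
    - [8.5,-7.8,-9.9,-15.9,0.826]

```text
time: 46.43
tool_pos: [0.4519, -0.04, 0.4605]
ee_rot: [[-0.019, 0.091, 0.996], [-0.006, 0.996, -0.091], [-1.0, -0.007, -0.018]]
contact_force: [-0.4, 1.5, 0.3]
grip_width: 0.0848
```

>>> jog_arm:
  plan:
    - [8.5,-30,0,0,0]
    - [8.5,-30,0,0,0]
    - [8.5,-30,0,0,0]
    - [8.5,-30,0,0,0]
    - [8.5,-30,0,0,0]
    - [8.5,-30,0,0,0]
    - [8.5,-30,0,0,0]
    - [8.5,-30,0,0,0]

```text
time: 47.1
tool_pos: [0.4377, -0.0369, 0.4947]
ee_rot: [[0.021, 0.083, 0.996], [-0.015, 0.996, -0.082], [-1.0, -0.014, 0.022]]
contact_force: [-0.9, 0.4, 0.8]
grip_width: 0.0853
```

>>> jog_arm:
  plan:
    - [8.5,-30,0,2,0]
    - [8.5,-30,0,2,0]
    - [8.5,-30,0,2,0]
    - [8.5,-30,0,2,0]
    - [8.5,-30,0,2,0]
    - [8.5,-30,0,2,0]
    - [8.5,-30,0,2,0]
    - [8.5,-30,0,2,0]

```text
time: 47.77
tool_pos: [0.4324, -0.0361, 0.5131]
ee_rot: [[0.065, 0.083, 0.994], [-0.027, 0.996, -0.082], [-0.998, -0.022, 0.067]]
contact_force: [-0.3, 0.3, -0.5]
grip_width: 0.0848
```

>>> jog_arm:
  plan:
    - [8.5,-30,0,4,0]
    - [8.5,-30,0,4,0]
    - [8.5,-30,0,4,0]
    - [8.5,-30,0,4,0]
    - [8.5,-30,0,4,0]
    - [8.5,-30,0,4,0]
    - [8.5,-30,0,4,0]
    - [8.5,-30,0,4,0]

```text
time: 48.43
tool_pos: [0.4346, -0.034, 0.5308]
ee_rot: [[0.109, 0.084, 0.99], [-0.039, 0.996, -0.08], [-0.993, -0.029, 0.112]]
contact_force: [-0.1, 0.8, 0.4]
grip_width: 0.0849
```

>>> jog_arm:
  plan:
    - [8.5,-30,0,8,0]
    - [8.5,-30,0,8,0]
    - [8.5,-30,0,8,0]
    - [8.5,-30,0,8,0]
    - [8.5,-30,0,8,0]
    - [8.5,-30,0,8,0]
    - [8.5,-30,0,8,0]
    - [8.5,-30,0,8,0]

```text
time: 49.1
tool_pos: [0.4527, -0.0321, 0.5478]
ee_rot: [[0.153, 0.085, 0.984], [-0.049, 0.996, -0.078], [-0.987, -0.037, 0.157]]
contact_force: [1.0, 0.4, -0.5]
grip_width: 0.0848
```

Run:
```python
from b import *
st=observe(); print(st['tool_pos'],st['joint_positions'])
```

```text
[ 0.453 -0.032  0.548] [-0.25   0.096  0.635  1.948 -0.01  -0.168]
```

>>> jog_arm:
  plan:
    - [8.5,0,4,0,0]
    - [8.5,0,8.5,0,0]
    - [8.5,0,8.5,0,0]
    - [8.5,-30,8.5,5,0]
    - [8.5,-30,8.5,5,0]
    - [8.5,-30,8.5,5,0]
    - [8.5,-30,8.5,5,0]
    - [8.5,-30,8.5,5,0]

```text
time: 49.77
tool_pos: [0.4501, 0.0501, 0.5656]
ee_rot: [[0.201, 0.087, 0.976], [-0.052, 0.996, -0.078], [-0.978, -0.035, 0.205]]
contact_force: [0.4, 0.0, -0.2]
grip_width: 0.0854
```

>>> jog_arm:
  plan:
    - [8.5,-30,0,6,0]
    - [8.5,-30,0,6,0]
    - [8.5,-30,0,6,0]
    - [8.5,-30,0,6,0]
    - [8.5,-30,0,6,0]
    - [8.5,-30,0,6,0]
    - [8.5,-30,0,6,0]
    - [8.5,-30,0,6,0]

```text
time: 50.43
tool_pos: [0.4408, 0.0495, 0.585]
ee_rot: [[0.245, 0.084, 0.966], [-0.053, 0.996, -0.073], [-0.968, -0.033, 0.249]]
contact_force: [-1.0, -0.4, -0.6]
grip_width: 0.085
```

>>> jog_arm:
  plan:
    - [8.5,-30,0,7,0]
    - [8.5,-30,0,7,0]
    - [8.5,-30,0,7,0]
    - [8.5,-30,0,7,0]
    - [8.5,-30,0,7,0]
    - [8.5,-30,0,7,0]
    - [8.5,-30,0,7,0]
    - [8.5,-30,0,7,0]

```text
time: 51.1
tool_pos: [0.4325, 0.0485, 0.605]
ee_rot: [[0.291, 0.084, 0.953], [-0.056, 0.996, -0.071], [-0.955, -0.032, 0.294]]
contact_force: [-0.1, -0.6, 0.4]
grip_width: 0.0849
```

>>> jog_arm:
  plan:
    - [8.5,-30,0,9,0]
    - [8.5,-30,0,9,0]
    - [8.5,-30,0,9,0]
    - [8.5,-30,0,9,0]
    - [8.5,-30,0,9,0]
    - [8.5,-30,0,9,0]
    - [8.5,-30,0,9,0]
    - [8.5,-30,0,9,0]

```text
time: 51.77
tool_pos: [0.4303, 0.0476, 0.6247]
ee_rot: [[0.336, 0.084, 0.938], [-0.058, 0.996, -0.068], [-0.94, -0.032, 0.339]]
contact_force: [-1.7, 0.4, 1.1]
grip_width: 0.0853
```

>>> jog_arm:
  plan:
    - [8.5,-30,0,10,0]
    - [8.5,-30,0,10,0]
    - [8.5,-30,0,10,0]
    - [8.5,-30,0,10,0]
    - [8.5,-30,0,10,0]
    - [8.5,-30,0,10,0]
    - [8.5,-30,0,10,0]
    - [8.5,-30,0,10,0]

```text
time: 52.43
tool_pos: [0.4267, 0.0473, 0.6448]
ee_rot: [[0.38, 0.084, 0.921], [-0.061, 0.996, -0.065], [-0.923, -0.031, 0.384]]
contact_force: [-0.6, 0.0, 1.0]
grip_width: 0.0848
```

Run:
```python
from b import *
st=observe(); print(st['tool_pos'],st['joint_positions'])
```

```text
[0.427 0.047 0.645] [-0.059  0.01   0.781  1.948 -0.038  0.011]
```

>>> jog_arm:
  plan:
    - [8.5,-28,0,12,0]
    - [8.5,-28,0,12,0]
    - [8.5,-28,0,12,0]
    - [8.5,-28,0,12,0]
    - [8.5,-28,0,12,0]
    - [8.5,-28,0,12,0]
    - [8.5,-28,0,12,0]
    - [8.5,-28,0,12,0]

```text
time: 53.1
tool_pos: [0.4308, 0.0466, 0.665]
ee_rot: [[0.424, 0.083, 0.902], [-0.063, 0.996, -0.062], [-0.903, -0.031, 0.428]]
contact_force: [0.1, -0.6, -1.0]
grip_width: 0.0848
```

>>> jog_arm:
  plan:
    - [8.5,-28,0,13,0]
    - [8.5,-28,0,13,0]
    - [8.5,-28,0,13,0]
    - [8.5,-28,0,13,0]
    - [8.5,-28,0,13,0]
    - [8.5,-28,0,13,0]
    - [8.5,-28,0,13,0]
    - [8.5,-28,0,13,0]

```text
time: 53.77
tool_pos: [0.4311, 0.0463, 0.6854]
ee_rot: [[0.467, 0.083, 0.88], [-0.066, 0.996, -0.059], [-0.882, -0.03, 0.471]]
contact_force: [-0.3, 0.2, -0.7]
grip_width: 0.085
```

>>> jog_arm:
  plan:
    - [8.5,-27,0,15,0]
    - [8.5,-27,0,15,0]
    - [8.5,-27,0,15,0]
    - [8.5,-27,0,15,0]
    - [8.5,-27,0,15,0]
    - [8.5,-27,0,15,0]
    - [8.5,-27,0,15,0]
    - [8.5,-27,0,15,0]

```text
time: 54.43
tool_pos: [0.4357, 0.0457, 0.7058]
ee_rot: [[0.509, 0.083, 0.857], [-0.068, 0.996, -0.056], [-0.858, -0.03, 0.513]]
contact_force: [-0.5, 0.3, 0.4]
grip_width: 0.0848
```

>>> jog_arm:
  plan:
    - [8.5,-26,0,16,0]
    - [8.5,-26,0,16,0]
    - [8.5,-26,0,16,0]
    - [8.5,-26,0,16,0]
    - [8.5,-26,0,16,0]
    - [8.5,-26,0,16,0]
    - [8.5,-26,0,16,0]
    - [8.5,-26,0,16,0]

```text
time: 55.1
tool_pos: [0.4382, 0.0452, 0.7262]
ee_rot: [[0.55, 0.083, 0.831], [-0.071, 0.996, -0.053], [-0.832, -0.03, 0.554]]
contact_force: [-0.1, 0.1, -0.1]
grip_width: 0.085
```

>>> jog_arm:
  plan:
    - [8.5,-25,0,17,0]
    - [8.5,-25,0,17,0]
    - [8.5,-25,0,17,0]
    - [8.5,-25,0,17,0]
    - [8.5,-25,0,17,0]
    - [8.5,-25,0,17,0]
    - [8.5,-25,0,17,0]
    - [8.5,-25,0,17,0]

```text
time: 55.77
tool_pos: [0.4392, 0.0449, 0.7464]
ee_rot: [[0.589, 0.083, 0.804], [-0.073, 0.996, -0.049], [-0.805, -0.03, 0.593]]
contact_force: [0.8, -0.6, 0.8]
grip_width: 0.0849
```

>>> jog_arm:
  plan:
    - [8.5,-25,0,18,0]
    - [8.5,-25,0,18,0]
    - [8.5,-25,0,18,0]
    - [8.5,-25,0,18,0]
    - [8.5,-25,0,18,0]
    - [8.5,-25,0,18,0]
    - [8.5,-25,0,18,0]
    - [8.5,-25,0,18,0]

```text
time: 56.43
tool_pos: [0.4356, 0.0452, 0.7665]
ee_rot: [[0.627, 0.083, 0.775], [-0.076, 0.996, -0.046], [-0.775, -0.03, 0.631]]
contact_force: [-0.4, 0.0, -0.2]
grip_width: 0.0852
```

>>> jog_arm:
  plan:
    - [8.5,-24,0,19,0]
    - [8.5,-24,0,19,0]
    - [8.5,-24,0,19,0]
    - [8.5,-24,0,19,0]
    - [8.5,-24,0,19,0]
    - [8.5,-24,0,19,0]
    - [8.5,-24,0,19,0]
    - [8.5,-24,0,19,0]

```text
time: 57.1
tool_pos: [0.4317, 0.0457, 0.7863]
ee_rot: [[0.663, 0.083, 0.744], [-0.078, 0.996, -0.042], [-0.745, -0.03, 0.667]]
contact_force: [-0.2, 0.4, 0.5]
grip_width: 0.0849
```

Run:
```python
from b import *
st=observe(); print(st['tool_pos'],st['joint_positions'])
```

```text
[0.432 0.046 0.786] [-0.064  0.02   1.127  1.948 -0.035 -0.006]
```

Run:
```python
from b import *
st=observe(); R=st['ee_rot']; legs([(.46,.2,.56),(.47,.32,.32),(.495,.327,.12)],st,n=.32)
```

```text
leg [ 17.5  16.3 -13.6] -> [0.46 0.2  0.56]
  leg [ 17.6  12.8 -15.8] -> [0.47 0.32 0.32]
  leg [ 16.5   1.5 -11.5] -> [0.495 0.327 0.12 ]
```

>>> jog_arm:
  plan:
    - [8.5,17.5,16.3,-13.6,0.02]
    - [8.5,17.5,16.3,-13.6,0.045]
    - [8.5,17.5,16.3,-13.6,0.045]
    - [8.5,17.5,16.3,-13.6,0.045]
    - [8.5,17.5,16.3,-13.6,0.045]
    - [8.5,17.5,16.3,-13.6,0.045]
    - [8.5,17.5,16.3,-13.6,0.045]
    - [8.5,17.5,16.3,-13.6,0.045]

```text
time: 57.77
tool_pos: [0.4594, 0.2024, 0.5536]
ee_rot: [[0.657, 0.114, 0.745], [-0.079, 0.993, -0.083], [-0.749, -0.004, 0.662]]
contact_force: [-0.3, 0.3, 0.2]
grip_width: 0.0849
```

Run:
```python
from b import *
st=observe(); print(st['joint_positions'],st['ee_rot']); legs([(.47,.32,.32),(.495,.327,.14)],st,n=.32)
```

```text
[ 0.462 -0.158  0.156  1.25  -0.372  0.451] [[ 0.657  0.114  0.745]
 [-0.079  0.993 -0.083]
 [-0.749 -0.004  0.662]]
  leg [ 17.3  11.9 -15.6] -> [0.47 0.32 0.32]
  leg [ 15.1   1.1 -10.1] -> [0.495 0.327 0.14 ]
```

>>> jog_arm:
  plan:
    - [8.5,17.3,11.9,-15.6,0]
    - [8.5,17.3,11.9,-15.6,0]
    - [8.5,17.3,11.9,-15.6,0]
    - [8.5,17.3,11.9,-15.6,0]
    - [8.5,17.3,11.9,-15.6,0]
    - [8.5,17.3,11.9,-15.6,0]
    - [8.5,17.3,11.9,-15.6,0]
    - [8.5,17.3,11.9,-15.6,0]

```text
time: 58.43
tool_pos: [0.473, 0.3187, 0.3245]
ee_rot: [[0.66, 0.115, 0.742], [-0.08, 0.993, -0.083], [-0.747, -0.004, 0.665]]
contact_force: [0.7, -0.8, 1.3]
grip_width: 0.085
```

Run:
```python
from b import *
im,st=snap('wrist','w18'); print(st['joint_positions'],st['tool_pos']); legs([(.495,.327,.14),(.5705,.318,.036)],st,n=.32)
H=cv2.cvtColor(im,cv2.COLOR_BGR2HSV); y=((H[:,:,0]>18)&(H[:,:,0]<32)&(H[:,:,1]>150)&(H[:,:,2]>60)).astype(np.uint8)
n,l,s,c=cv2.connectedComponentsWithStats(y); print([(c[i],s[i]) for i in range(1,n) if s[i,4]>300])
for nm,P in(('bl',(-.048,.029,.056)),('br',(-.048,-.029,.056)),('ml',(.08,.029,.036)),('mr',(.08,-.029,.036))):
    u=np.array([.9959,-.0906]);w=np.array([.0906,.9959]);q=np.array([.531,.322])+P[0]*u+P[1]*w; print(nm,proj('wrist',(*q,P[2]),st))
```

```text
[ 0.697 -0.019 -0.296  0.747 -0.506  0.666] [0.473 0.319 0.324]
  leg [ 15.2   1.2 -10.7] -> [0.495 0.327 0.14 ]
  leg [12.8  0.  -1.2] -> [0.57  0.318 0.036]
[(array([329.139,  52.959]), array([ 293,    0,   75,  100, 3915], dtype=int32))]
bl [372.951 -21.273]
br [295.12  -19.424]
ml [361.506  99.452]
mr [305.705 100.378]
```

>>> jog_arm:
  plan:
    - [8.5,15.2,1.2,-10.7,0]
    - [8.5,15.2,1.2,-10.7,0]
    - [8.5,15.2,1.2,-10.7,0]
    - [8.5,15.2,1.2,-10.7,0]
    - [8.5,15.2,1.2,-10.7,0]
    - [8.5,15.2,1.2,-10.7,0]
    - [8.5,15.2,1.2,-10.7,0]
    - [8.5,15.2,1.2,-10.7,0]

```text
time: 59.15
tool_pos: [0.4983, 0.3285, 0.1469]
ee_rot: [[0.666, 0.117, 0.736], [-0.076, 0.993, -0.089], [-0.742, 0.003, 0.671]]
contact_force: [-1.0, 0.4, -0.3]
grip_width: 0.085
```

Run:
```python
from b import *
st=observe(); print(st['joint_positions'],st['tool_pos'],st['contact_force']); legs([(.5705,.318,.036)],st,n=.32)
```

```text
[ 0.679  0.157 -0.604  0.244 -0.498  0.65 ] [0.498 0.328 0.147] [-0.983  0.405 -0.342]
  leg [13.1 -0.2 -2. ] -> [0.57  0.318 0.036]
```

>>> jog_arm:
  plan:
    - [8.5,1,-0.2,-2,0]
    - [8.5,4,-0.2,-2,0]
    - [8.5,7,-0.2,-2,0]
    - [8.5,9.5,-0.2,-2,0]
    - [8.5,11.5,-0.2,-2,0]
    - [8.5,12.6,-0.2,-2,0]
    - [8.5,13.1,-0.2,-2,0]
    - [8.5,13.1,-0.2,-2,0]

```text
time: 59.82
tool_pos: [0.5694, 0.3175, 0.0334]
ee_rot: [[0.664, 0.117, 0.738], [-0.078, 0.993, -0.088], [-0.744, 0.001, 0.669]]
contact_force: [-0.1, 0.7, -0.2]
grip_width: 0.0852
```

>>> jog_arm:
  plan:
    - [5,0,0,0,0]
    - [5,0,0,0,0]
    - [5,0,0,0,0]
    - [5,0,0,0,0]
    - [5,0,0,0,0]
    - [5,0,0,0,0]
    - [5,0,0,0,0]
    - [5,0,0,0,0]

```text
time: 60.48
tool_pos: [0.5686, 0.3178, 0.0342]
ee_rot: [[0.665, 0.116, 0.737], [-0.077, 0.993, -0.087], [-0.743, 0.001, 0.67]]
contact_force: [-2.4, -2.8, 5.4]
grip_width: 0.0574
```

Run:
```python
from b import *
st=observe(); print(st['joint_positions'],st['tool_pos'],st['contact_force'],st['grip_width']); legs([st['tool_pos']+[0,0,.05],(.58,.2,.15)],st,n=.32)
im,st=snap('wrist','w19')
```

```text
[ 0.574  0.383 -0.677 -0.098 -0.44   0.551] [0.569 0.318 0.034] [-2.39  -2.799  5.37 ] 0.05742979400139704
  leg [-3.7  0.   3.3] -> [0.569 0.318 0.084]
  leg [ -3.2 -11.6   6.3] -> [0.58 0.2  0.15]
```

>>> jog_arm:
  plan:
    - [5,-0.4,0,0.3,0]
    - [5,-0.8,0,0.7,0]
    - [5,-1.5,0,1.3,0]
    - [5,-2.2,0,2,0]
    - [5,-3,0,2.7,0]
    - [5,-3.7,0,3.3,0]
    - [5,-3.7,0,3.3,0]
    - [5,-3.7,0,3.3,0]

```text
time: 61.2
tool_pos: [0.5679, 0.3175, 0.0824]
ee_rot: [[0.664, 0.116, 0.739], [-0.077, 0.993, -0.087], [-0.744, 0.001, 0.668]]
contact_force: [-0.3, 0.7, -4.9]
grip_width: 0.0577
```

Run:
```python
from b import *
im,st=snap('wrist','w20'); print(st['tool_pos'],st['contact_force'],st['grip_width'])
# compare held scoop appearance before/after lift
a=cv2.imread('pics/w19.png')
for I in(a,im):
    H=cv2.cvtColor(I,cv2.COLOR_BGR2HSV); y=((H[:,:,0]>18)&(H[:,:,0]<32)&(H[:,:,1]>150)&(H[:,:,2]>60)).astype(np.uint8)
    n,l,s,c=cv2.connectedComponentsWithStats(y); print([(c[i],s[i]) for i in range(1,n) if s[i,4]>300])
sd=grab_frame('side')[:,:,::-1]; cv2.imwrite('pics/sd20.png',sd)
H=cv2.cvtColor(sd,cv2.COLOR_BGR2HSV); y=((H[:,:,0]>18)&(H[:,:,0]<32)&(H[:,:,1]>150)&(H[:,:,2]>60)).astype(np.uint8)
n,l,s,c=cv2.connectedComponentsWithStats(y)
for i in range(1,n):
    if s[i,4]>150: print('side',c[i],s[i], cv2.minAreaRect(cv2.findContours((l==i).astype(np.uint8),0,1)[0][0]))
u=np.array([.9959,-.0906])
for x,z in((-.048,.049),(.08,.022+.049),(-.048,.105),(.034,.105)): print(proj('side',(*(np.array([.531,.322])+x*u+np.array([.0906,.9959])*.029),z)))
```

```text
[0.568 0.318 0.082] [-0.261  0.659 -4.936] 0.05766748253894771
[(array([312.482, 229.304]), array([  147,    69,   323,   309, 55212], dtype=int32))]
[(array([312.347, 228.25 ]), array([  148,    68,   321,   310, 55039], dtype=int32))]
side [293.761 302.113] [ 264  281   55   41 1002] ((291.6781005859375, 298.1917724609375), (51.966270446777344, 33.5908088684082), 20.556045532226562)
[306.247 319.613]
[264.234 297.468]
[306.087 302.413]
[278.55  292.493]
```

```bash
cat > pour.py <<'E'
from b import *
from scipy.spatial.transform import Rotation as Ro
R0=np.array([[.664,.116,.738],[-.077,.993,-.087],[-.743,.001,.669]]); R0=np.linalg.svd(R0)[0]@np.linalg.svd(R0)[2]
t0=np.array([.5686,.3178,.0342]); az=np.radians(-5.2); S=np.array([[np.cos(az),-np.sin(az),0],[np.sin(az),np.cos(az),0],[0,0,1]])
pts={'lip':(80,0,22),'lipL':(80,29,22),'lipR':(80,-29,22),'mL':(80,29,36),'mR':(80,-29,36),'wL':(34,29,56),'wR':(34,-29,56),'bL':(-48,29,56),'bR':(-48,-29,56),'fL':(34,29,0),'fR':(34,-29,0),'gL':(-48,29,0),'gR':(-48,-29,0),'h':(-118,0,30)}
P=np.array([np.array([.531,.322,0])+S@(np.array(v)/1000) for v in pts.values()])
T=(P-t0)@R0            # in tool frame
T=np.vstack([T,[[-.073,y,z] for y in(-.043,.043) for z in(-.043,.043)],[[-.01,y,z] for y in(-.045,.045) for z in(-.013,.013)]])
D=np.array([.622,-.319])
def world(g,R=None): return T@((R0 if R is None else R)@Ro.from_rotvec([g,0,0]).as_matrix()).T
E
python3 - <<'E'
from pour import *
for sgn in(-1,1):
  for g in range(0,181,20):
    W=world(sgn*np.radians(g)); lip=W[0]; low=W[:5][np.argmin(W[:5,2])]
    # place lowest mouth pt at dish centre + 0
    off=D-low[:2]; X=W[:,:2]+off; r=np.linalg.norm(X-D,axis=1); need=np.where(r<.075,.106,np.where(r<.105,.125,.1)); z=(need-W[:,2]).max(); k=(need-W[:,2]).argmax()
    print(sgn*g,'lip rel',lip,'low rel',low,'TCP z',z,'by',k,'lip h',lip[2]+z-.101)
E
```

```text
0 lip rel [ 0.042 -0.003 -0.012] low rel [ 0.039 -0.032 -0.012] TCP z 0.14020000000000002 by 10 lip h 0.027000000000000024
-20 lip rel [ 0.041  0.005 -0.014] low rel [ 0.037  0.033 -0.02 ] TCP z 0.15170582546576766 by 10 lip h 0.03715717304252378
-40 lip rel [ 0.039  0.012 -0.017] low rel [ 0.027  0.035 -0.029] TCP z 0.14884824841394417 by 9 lip h 0.031244657877397303
-60 lip rel [ 0.035  0.017 -0.021] low rel [ 0.017  0.033 -0.038] TCP z 0.14860500424717094 by 9 lip h 0.026608660529811118
-80 lip rel [ 0.029  0.02  -0.026] low rel [ 0.008  0.027 -0.045] TCP z 0.15100360434598775 by 1 lip h 0.023806523244043393
-100 lip rel [ 0.023  0.02  -0.032] low rel [ 0.001  0.017 -0.05 ] TCP z 0.1562620735344095 by 1 lip h 0.02368355652739905
-120 lip rel [ 0.017  0.017 -0.036] low rel [-0.003  0.005 -0.053] TCP z 0.15875594210197694 by 1 lip h 0.021264371261105225
-140 lip rel [ 0.012  0.012 -0.04 ] low rel [-0.004 -0.009 -0.052] TCP z 0.1581844126938613 by 1 lip h 0.016840756891648906
-160 lip rel [ 0.009  0.005 -0.043] low rel [-0.001 -0.021 -0.049] TCP z 0.15461642019155708 by 1 lip h 0.010
[... 669 characters left out ...]
el [ 0.005 -0.029 -0.043] TCP z 0.14920363086563299 by 2 lip h 0.024391693625619604
100 lip rel [ 0.02  -0.026 -0.029] low rel [ 0.    -0.019 -0.049] TCP z 0.1547080334873434 by 2 lip h 0.02451466034226396
120 lip rel [ 0.015 -0.023 -0.034] low rel [-0.002 -0.007 -0.052] TCP z 0.15772068743810003 by 2 lip h 0.022326576908436035
140 lip rel [ 0.011 -0.018 -0.039] low rel [-0.001  0.006 -0.052] TCP z 0.15787822218940467 by 2 lip h 0.01809135847892772
160 lip rel [ 0.008 -0.011 -0.042] low rel [ 0.004  0.017 -0.049] TCP z 0.15516163672528466 by 2 lip h 0.012319834901504748
180 lip rel [ 0.007 -0.003 -0.043] low rel [ 0.011  0.026 -0.044] TCP z 0.14989859134524436 by 2 lip h 0.005708137098220545
```

Run:
```python
from b import *
st=observe(); legs([(.568,.3,.25),(.59,.08,.25),(.6,-.13,.25),(.61,-.331,.25)],st,n=.32)
```

```text
leg [-12.4  -1.7  11.4] -> [0.568 0.3   0.25 ]
  leg [  3.2 -21.6   3.5] -> [0.59 0.08 0.25]
  leg [  2.3 -20.7   2.6] -> [ 0.6  -0.13  0.25]
  leg [  2.2 -19.8   2.5] -> [ 0.61  -0.331  0.25 ]
```

>>> jog_arm:
  plan:
    - [5,-1,0,0.9,0]
    - [5,-2.7,0,2.5,0]
    - [5,-4.7,0,4.3,0]
    - [5,-6.7,0,6.2,0]
    - [5,-8.7,-0.2,8,0]
    - [5,-10.5,-0.5,9.6,0]
    - [5,-11.8,-1,10.8,0]
    - [5,-12.4,-1.7,11.4,0]

```text
time: 61.97
tool_pos: [0.5687, 0.3006, 0.2524]
ee_rot: [[0.665, 0.116, 0.738], [-0.077, 0.993, -0.087], [-0.743, 0.001, 0.669]]
contact_force: [0.0, 1.0, -5.3]
grip_width: 0.0571
```

>>> jog_arm:
  plan:
    - [5,0.2,-1.5,0.2,0]
    - [5,0.6,-3.8,0.6,0]
    - [5,1,-6.6,1.1,0]
    - [5,1.5,-9.6,1.6,0]
    - [5,1.9,-12.6,2.1,0]
    - [5,2.3,-15.6,2.6,0]
    - [5,2.8,-18.6,3,0]
    - [5,3.2,-21.6,3.5,0]

```text
time: 62.63
tool_pos: [0.5891, 0.0785, 0.2477]
ee_rot: [[0.661, 0.116, 0.741], [-0.078, 0.993, -0.086], [-0.746, -0.001, 0.666]]
contact_force: [-0.8, 0.0, -4.3]
grip_width: 0.0576
```

>>> jog_arm:
  plan:
    - [5,0.3,-3,0.4,0]
    - [5,0.6,-6,0.8,0]
    - [5,0.9,-9,1.2,0]
    - [5,1.3,-12,1.5,0]
    - [5,1.6,-14.7,1.9,0]
    - [5,1.9,-17,2.2,0]
    - [5,2.1,-19,2.4,0]
    - [5,2.3,-20.7,2.6,0]

```text
time: 63.3
tool_pos: [0.5995, -0.1313, 0.248]
ee_rot: [[0.661, 0.118, 0.741], [-0.078, 0.993, -0.088], [-0.746, 0.0, 0.666]]
contact_force: [-0.0, 1.3, -5.7]
grip_width: 0.0572
```

Run:
```python
from b import *
st=observe(); print(st['tool_pos'],st['contact_force'],st['joint_positions'],st['ee_rot']); legs([(.61,-.331,.25),(.61,-.331,.158)],st,n=.32)
```

```text
[ 0.6   -0.131  0.248] [-0.014  1.303 -5.715] [-0.462 -0.032 -0.535  0.369  0.226 -0.261] [[ 0.661  0.118  0.741]
 [-0.078  0.993 -0.088]
 [-0.746  0.     0.666]]
  leg [  2.1 -19.7   2.7] -> [ 0.61  -0.331  0.25 ]
  leg [ 6.9 -0.  -6.1] -> [ 0.61  -0.331  0.158]
```

>>> jog_arm:
  plan:
    - [5,0.3,-3,0.4,0]
    - [5,0.6,-6,0.8,0]
    - [5,0.9,-9,1.2,0]
    - [5,1.3,-11.5,1.5,0]
    - [5,1.6,-13.5,1.9,0]
    - [5,1.9,-15.2,2.3,0]
    - [5,2.1,-16.4,2.6,0]
    - [5,2.2,-17,2.8,0]

```text
time: 63.97
tool_pos: [0.6156, -0.3041, 0.2506]
ee_rot: [[0.662, 0.118, 0.741], [-0.078, 0.993, -0.089], [-0.746, 0.001, 0.666]]
contact_force: [0.5, -0.6, -3.8]
grip_width: 0.057
```

Run:
```python
from b import *
st=observe(); print(st['tool_pos'],st['joint_positions'])
# which centre/height makes projected rim circle match edges: test rim z=.12 r=.1
t=np.linspace(0,2*np.pi,200,endpoint=False)
from scipy.optimize import minimize
tot={}
for n,f in(('scene','scene0'),('side','side0')):
    g=cv2.cvtColor(cv2.imread(f'pics/{f}.png'),cv2.COLOR_BGR2GRAY); e=cv2.magnitude(cv2.Sobel(cv2.GaussianBlur(g,(3,3),0),5,1,0),cv2.Sobel(cv2.GaussianBlur(g,(3,3),0),5,0,1))
    best=[]
    for x in np.arange(.59,.66,.004):
        for y in np.arange(-.35,-.28,.004):
            p=np.array([proj(n,(x+.1*np.cos(a),y+.1*np.sin(a),.12)) for a in t[::4]]).astype(int); s=e[p[:,1].clip(0,479),p[:,0].clip(0,639)].mean(); tot[x,y]=tot.get((x,y),0)+s/100; best.append((s,x,y))
    print(n,sorted(best)[-3:])
print(sorted((v,k) for k,v in tot.items())[-3:])
```

```text
[ 0.616 -0.304  0.251] [-0.755  0.121 -0.351  0.476  0.408 -0.503]Traceback (most recent call last):
  File "<stdin>", line 12, in <module>
  File "h.py", line 13, in proj
    K,p,R=cam(n,st); q=K@(R.T@(np.array(P)-p)); return q[:2]/q[2]
          ~~~^^^^^^
  File "h.py", line 4, in cam
    c=calibration(n)
ValueError: time passes only in moves, steps and waits
```

Run:
```python
from b import *
print(plane('scene',(135.5,248.5),.12),plane('side',(353,181),.12))
g=cv2.cvtColor(cv2.imread('pics/scene0.png'),cv2.COLOR_BGR2GRAY)
# rim: brightest ring / contour of dish interior
m=cv2.Canny(g[200:300,70:200],40,100); cs=cv2.findContours(m,cv2.RETR_LIST,cv2.CHAIN_APPROX_NONE)[0]
for c in cs:
    if len(c)>60:
        e=cv2.fitEllipse(c); print(len(c),np.round(e[0],1)+[70,200],np.round(e[1],1),plane('scene',np.array(e[0])+[70,200],.12)[:2])
st=observe(); legs([(.612,-.304,.158)],st)
```

```text
[ 0.637 -0.31   0.12 ] [ 0.616 -0.299  0.12 ]
72 [ 88.2 288.6] [ 4.5 21.3] [ 0.764 -0.353]
62 [188. 284.] [ 1.5 34.1] [ 0.71 -0.16]
86 [185.9 276.8] [ 2.  46.4] [ 0.693 -0.172]
199 [134.3 225.9] [102.2 120. ] [ 0.57  -0.344]
660 [133.1 258.8] [68.8 91.7] [ 0.667 -0.301]
62 [198.1 219.6] [ 8.7 25.8] [ 0.52  -0.211]
134 [119.  239.9] [39.5 68.6] [ 0.619 -0.357]
78 [162.1 210.8] [ 7.4 16.2] [ 0.508 -0.304]
134 [148.4 207.9] [ 8.2 23.4] [ 0.505 -0.339]
114 [170.2 206.3] [ 1.  55.5] [ 0.489 -0.291]
135 [107.1 208.9] [ 9.4 45.6] [ 0.528 -0.432]
  leg [ 6.7 -0.  -6.4] -> [ 0.612 -0.304  0.158]
```

>>> jog_arm:
  plan:
    - [5,0.7,0.2,-0.6,0]
    - [5,1.8,0.5,-1.7,0]
    - [5,3.2,0.8,-3,0]
    - [5,4.6,1,-4.3,0]
    - [5,5.8,1,-5.4,0]
    - [5,6.5,1,-6,0]
    - [5,6.8,1,-6.3,0]
    - [5,6.8,1,-6.3,0]

```text
time: 64.63
tool_pos: [0.6152, -0.2913, 0.158]
ee_rot: [[0.662, 0.116, 0.741], [-0.076, 0.993, -0.088], [-0.746, 0.002, 0.666]]
contact_force: [0.5, 0.0, -4.3]
grip_width: 0.0575
```

Run:
```python
from b import *
st=observe(); print(st['tool_pos'],st['contact_force'],st['joint_positions'],st['grip_width']); R=np.array(st['ee_rot']); print('up 1cm in tool',R.T@[0,0,1])
for n in('scene','side'):
    im=grab_frame(n)[:,:,::-1]; cv2.imwrite(f'pics/{n}_d.png',im)
    H=cv2.cvtColor(im,cv2.COLOR_BGR2HSV); y=((H[:,:,0]>18)&(H[:,:,0]<32)&(H[:,:,1]>150)&(H[:,:,2]>60)).astype(np.uint8)
    m,l,s,c=cv2.connectedComponentsWithStats(y); print(n,[(c[i],s[i]) for i in range(1,m) if s[i,4]>150])
```

```text
[ 0.615 -0.291  0.158] [ 0.496  0.007 -4.275] [-0.738  0.194 -0.527  0.222  0.399 -0.49 ] 0.057548859409561205
up 1cm in tool [-0.746  0.002  0.666]
scene [(array([146.729, 226.655]), array([ 123,  197,   55,   53, 1132], dtype=int32))]
side [(array([362.057, 177.912]), array([339, 166,  39,  23, 456], dtype=int32))]
```

>>> jog_arm:
  plan:
    - [5,0,0,0,0.11]
    - [5,0,0,0,0.22]
    - [5,0,0,0,0.33]
    - [5,0,0,0,0.44]
    - [5,0,0,0,0.55]
    - [5,0,0,0,0.66]
    - [5,-0.1,0,0.1,0.77]
    - [5,-0.2,0,0.2,0.88]

```text
time: 65.4
tool_pos: [0.6162, -0.2926, 0.1638]
ee_rot: [[0.664, 0.645, 0.377], [-0.079, 0.562, -0.823], [-0.743, 0.517, 0.424]]
contact_force: [0.5, -0.2, -4.9]
grip_width: 0.0571
```

>>> jog_arm:
  plan:
    - [5,-0.1,0.05,0,0.11]
    - [5,-0.2,0.1,0.1,0.22]
    - [5,-0.3,0.2,0.2,0.33]
    - [5,-0.4,0.3,0.2,0.44]
    - [5,-0.5,0.35,0.3,0.55]
    - [5,-0.6,0.4,0.3,0.66]
    - [5,-0.7,0.5,0.4,0.77]
    - [5,-0.7,0.5,0.4,0.88]

```text
time: 66.07
tool_pos: [0.6164, -0.2926, 0.1738]
ee_rot: [[0.665, 0.702, -0.257], [-0.079, -0.276, -0.958], [-0.743, 0.657, -0.128]]
contact_force: [-0.0, 0.2, -4.6]
grip_width: 0.0571
```

>>> jog_arm:
  plan:
    - [5,0,0,0,0.11]
    - [5,-0.1,0.1,0,0.22]
    - [5,-0.2,0.2,0,0.33]
    - [5,-0.3,0.25,0,0.44]
    - [5,-0.4,0.3,-0.1,0.55]
    - [5,-0.5,0.4,-0.1,0.66]
    - [5,-0.6,0.5,-0.1,0.77]
    - [5,-0.7,0.6,-0.1,0.88]

```text
time: 66.73
tool_pos: [0.6166, -0.2929, 0.1836]
ee_rot: [[0.665, 0.249, -0.704], [-0.079, -0.914, -0.398], [-0.742, 0.321, -0.588]]
contact_force: [-0.4, 0.6, -1.5]
grip_width: 0.057
```

Run:
```python
from b import *
st=observe(); print(st['tool_pos'],st['contact_force'],st['joint_positions'],st['grip_width']); R=np.array(st['ee_rot']); print('up 1cm in tool',R.T@[0,0,1],R)
im,_=snap('wrist','w30'); cv2.imwrite('pics/sc30.png',grab_frame('scene')[:,:,::-1])
```

```text
[ 0.617 -0.293  0.184] [-0.441  0.62  -1.52 ] [-0.738  0.168 -0.488  0.281  0.4    2.156] 0.0570169839997037
up 1cm in tool [-0.742  0.321 -0.588] [[ 0.665  0.249 -0.704]
 [-0.079 -0.914 -0.398]
 [-0.742  0.321 -0.588]]
```

>>> jog_arm:
  plan:
    - [5,0,0,0,0.1]
    - [5,0,0,0,0.2]
    - [5,0,0,0,0.3]
    - [5,0,0,0,0.3]
    - [5,-0.7,0.3,-0.6,0.3]
    - [5,-1.5,0.6,-1.2,0.2]
    - [5,-2.2,1,-1.8,0.3]
    - [5,-3,1.3,-2.4,0.2]

```text
time: 67.5
tool_pos: [0.6164, -0.2925, 0.223]
ee_rot: [[0.664, 0.104, -0.741], [-0.078, -0.975, -0.207], [-0.744, 0.195, -0.639]]
contact_force: [-0.7, -0.2, -1.7]
grip_width: 0.0573
```

>>> jog_arm:
  plan:
    - [5,-1.5,0.6,-1.2,0.1]
    - [5,-3,1.3,-2.4,0]
    - [5,-4.5,1.9,-3.5,0]
    - [5,-6,2.6,-4.7,0]
    - [5,-7.5,3.2,-5.9,0]
    - [5,-9,3.8,-7,0]
    - [5,-10,4.3,-7.9,0]
    - [5,-10,4.3,-7.9,0]

```text
time: 68.17
tool_pos: [0.6138, -0.3106, 0.36]
ee_rot: [[0.667, 0.112, -0.737], [-0.081, -0.972, -0.221], [-0.741, 0.207, -0.639]]
contact_force: [0.1, -0.8, -0.9]
grip_width: 0.0569
```

Run:
```python
from b import *
st=observe(); print(st['tool_pos'],st['contact_force'],st['grip_width'])
im,_=snap('wrist','w31'); sc=grab_frame('scene')[:,:,::-1]; sd=grab_frame('side')[:,:,::-1]
cv2.imwrite('pics/sc31.png',sc); cv2.imwrite('pics/sd31.png',sd)
a=cv2.resize(sc[160:330,40:250],(420,340),interpolation=2); b=cv2.resize(sd[130:240,290:420],(380,340),interpolation=2)
cv2.imwrite('pics/v31.png',np.hstack([a,b]))
```

```text
[ 0.614 -0.311  0.36 ] [ 0.119 -0.789 -0.885] 0.05691109537334347
```

>>> jog_arm:
  plan:
    - [5,0,0,0,-0.12]
    - [5,0,0,0,-0.24]
    - [5,0,0,0,-0.36]
    - [5,0,0,0,-0.48]
    - [5,0,0,0,-0.6]
    - [5,0,0,0,-0.72]
    - [5,0,0,0,-0.84]
    - [5,0,0,0,-0.96]

```text
time: 68.98
tool_pos: [0.6127, -0.3092, 0.3532]
ee_rot: [[0.662, 0.673, -0.331], [-0.076, -0.378, -0.922], [-0.746, 0.636, -0.199]]
contact_force: [0.5, -0.5, -1.5]
grip_width: 0.0571
```

>>> jog_arm:
  plan:
    - [5,0,0,0,-0.12]
    - [5,0,0,0,-0.24]
    - [5,0,0,0,-0.36]
    - [5,0,0,0,-0.48]
    - [5,0,0,0,-0.6]
    - [5,0,0,0,-0.72]
    - [5,0,0,0,-0.84]
    - [5,0,0,0,-0.96]

```text
time: 69.65
tool_pos: [0.6127, -0.3092, 0.3532]
ee_rot: [[0.662, 0.657, 0.361], [-0.076, 0.539, -0.839], [-0.746, 0.528, 0.407]]
contact_force: [-0.1, 0.4, -0.8]
grip_width: 0.0575
```

>>> jog_arm:
  plan:
    - [5,0,0,0,-0.12]
    - [5,0,0,0,-0.24]
    - [5,0,0,0,-0.36]
    - [5,0,0,0,-0.48]
    - [5,0,0,0,-0.6]
    - [5,0,0,0,-0.72]
    - [5,0,0,0,-0.84]
    - [5,0,0,0,-0.908]

```text
time: 70.32
tool_pos: [0.6127, -0.3091, 0.3532]
ee_rot: [[0.662, 0.119, 0.74], [-0.076, 0.993, -0.091], [-0.746, 0.004, 0.666]]
contact_force: [-0.8, 0.5, -2.7]
grip_width: 0.0574
```

Run:
```python
from b import *
st=observe(); print(st['tool_pos'],st['contact_force'],st['ee_rot']);legs([(.60,-.1,.27),(.58,.12,.25),(.5686,.3178,.20)],st,n=.32)
```

```text
[ 0.613 -0.309  0.353] [-0.764  0.526 -2.687] [[ 0.662  0.119  0.74 ]
 [-0.076  0.993 -0.091]
 [-0.746  0.004  0.666]]
  leg [ 3.8 20.6 -8.4] -> [ 0.6  -0.1   0.27]
  leg [-1.5 21.6 -4.8] -> [0.58 0.12 0.25]
  leg [ 1.5 19.5 -6. ] -> [0.569 0.318 0.2  ]
```

>>> jog_arm:
  plan:
    - [5,0.5,2.5,-1,0]
    - [5,1,5,-2,0]
    - [5,1.5,8,-3.2,0]
    - [5,2,11,-4.4,0]
    - [5,2.6,14,-5.6,0]
    - [5,3.2,17,-6.8,0]
    - [5,3.8,20.6,-8.4,0]
    - [5,3.8,20.6,-8.4,0]

```text
time: 70.98
tool_pos: [0.5989, -0.0936, 0.2671]
ee_rot: [[0.659, 0.119, 0.743], [-0.072, 0.993, -0.096], [-0.749, 0.01, 0.663]]
contact_force: [-0.9, -0.3, -3.3]
grip_width: 0.0572
```

>>> jog_arm:
  plan:
    - [5,-0.3,3,-0.6,0]
    - [5,-0.6,6,-1.2,0]
    - [5,-0.9,9,-1.8,0]
    - [5,-1,12,-2.5,0]
    - [5,-1.2,15,-3.3,0]
    - [5,-1.4,18,-4,0]
    - [5,-1.5,21.6,-4.8,0]
    - [5,-1.5,21.6,-4.8,0]

```text
time: 71.65
tool_pos: [0.5818, 0.126, 0.2509]
ee_rot: [[0.661, 0.117, 0.741], [-0.073, 0.993, -0.093], [-0.746, 0.008, 0.665]]
contact_force: [-1.3, -0.0, -2.5]
grip_width: 0.0574
```

>>> jog_arm:
  plan:
    - [5,0.2,3,-0.8,0]
    - [5,0.4,6,-1.6,0]
    - [5,0.6,9,-2.4,0]
    - [5,0.8,12,-3.3,0]
    - [5,1,15,-4.2,0]
    - [5,1.2,18,-5.2,0]
    - [5,1.5,19.5,-6,0]
    - [5,1.5,19.5,-6,0]

```text
time: 72.32
tool_pos: [0.5723, 0.321, 0.2]
ee_rot: [[0.66, 0.121, 0.741], [-0.077, 0.993, -0.093], [-0.747, 0.005, 0.665]]
contact_force: [-0.9, -1.3, -2.4]
grip_width: 0.0573
```

Run:
```python
from b import *
im,st=snap('wrist','w32'); print(st['tool_pos'],st['contact_force']);legs([(.5686,.3178,.06),(.5686,.3178,.0345)],st,n=.32)
# any bright grey inside held scoop?
H=cv2.cvtColor(im,cv2.COLOR_BGR2HSV); g=((H[:,:,1]<60)&(H[:,:,2]>130)).astype(np.uint8); g[:60]=0; g[:,:230]=0; g[:,400:]=0
n,l,s,c=cv2.connectedComponentsWithStats(g); print([(np.round(c[i]),s[i]) for i in range(1,n) if s[i,4]>40])
p=cv2.imread('pics/w20.png'); H=cv2.cvtColor(p,cv2.COLOR_BGR2HSV); g=((H[:,:,1]<60)&(H[:,:,2]>130)).astype(np.uint8); g[:60]=0; g[:,:230]=0; g[:,400:]=0; n,l,s,c=cv2.connectedComponentsWithStats(g); print('loaded',[(np.round(c[i]),s[i]) for i in range(1,n) if s[i,4]>40])
```

```text
[0.572 0.321 0.2  ] [-0.894 -1.335 -2.352]
  leg [10.2 -0.4 -9.5] -> [0.569 0.318 0.06 ]
  leg [ 1.9 -0.  -1.7] -> [0.569 0.318 0.034]
[(array([321., 396.]), array([  230,   326,   170,   135, 16424], dtype=int32))]
loaded [(array([318., 291.]), array([ 274,  282,   74,   23, 1085], dtype=int32)), (array([372., 311.]), array([361, 291,  20,  33, 129], dtype=int32)), (array([276., 309.]), array([265, 304,  25,  11, 141], dtype=int32)), (array([320., 394.]), array([  230,   327,   170,   134, 15474], dtype=int32))]
```

>>> jog_arm:
  plan:
    - [5,1.5,0,-1.4,0]
    - [5,3.5,-0.2,-3.2,0]
    - [5,5.5,-0.4,-5,0]
    - [5,7.5,-0.4,-6.8,0]
    - [5,9.2,-0.4,-8.5,0]
    - [5,10.4,-0.4,-9.7,0]
    - [5,11.2,-0.4,-10.4,0]
    - [5,11.6,-0.4,-10.8,0]

```text
time: 73.03
tool_pos: [0.5699, 0.3144, 0.0431]
ee_rot: [[0.661, 0.126, 0.74], [-0.08, 0.992, -0.097], [-0.746, 0.006, 0.666]]
contact_force: [-0.1, 0.3, -1.2]
grip_width: 0.0575
```

Run:
```python
from b import *
st=observe(); print(st['tool_pos'],st['contact_force']);legs([(.5686,.3178,.0345)],st,n=.32)
```

```text
[0.57  0.314 0.043] [-0.056  0.289 -1.248]
  leg [ 0.5  0.3 -0.7] -> [0.569 0.318 0.034]
```

>>> jog_arm:
  plan:
    - [5,0.2,0,-0.2,0]
    - [5,0.4,0,-0.4,0]
    - [5,0.6,0,-0.6,0]
    - [5,0.6,0,-0.6,0]
    - [5,0.6,0,-0.6,0]
    - [6,0.6,0,-0.6,0]
    - [7,0.6,0,-0.6,0]
    - [8.5,0.6,0,-0.6,0]

```text
time: 73.7
tool_pos: [0.5704, 0.3165, 0.0373]
ee_rot: [[0.664, 0.125, 0.737], [-0.077, 0.992, -0.099], [-0.744, 0.009, 0.668]]
contact_force: [0.4, 0.4, -0.1]
grip_width: 0.0803
```

>>> jog_arm:
  plan:
    - [8.5,0,0,0,0]
    - [8.5,0,0,0,0]
    - [8.5,-1.5,0,0,0]
    - [8.5,-4,0,0,0]
    - [8.5,-7,0,0,0]
    - [8.5,-10,0,0,0]
    - [8.5,-13,0,0,0]
    - [8.5,-16,0,0,0]

```text
time: 74.37
tool_pos: [0.463, 0.3285, 0.1568]
ee_rot: [[0.663, 0.126, 0.738], [-0.078, 0.992, -0.099], [-0.744, 0.008, 0.668]]
contact_force: [-0.8, -1.0, 0.2]
grip_width: 0.0854
```

>>> jog_arm:
  plan:
    - [8.5,-3,0,1,0]
    - [8.5,-6,0,2,0]
    - [8.5,-9,0,3,0]
    - [8.5,-12,0,4,0]
    - [8.5,-12,0,4,0]
    - [8.5,-12,0,4,0]
    - [8.5,-12,0,4,0]
    - [8.5,-12,0,4,0]

```text
time: 75.03
tool_pos: [0.4138, 0.3336, 0.2703]
ee_rot: [[0.662, 0.126, 0.739], [-0.079, 0.992, -0.098], [-0.745, 0.006, 0.667]]
contact_force: [1.4, -0.6, 0.6]
grip_width: 0.0852
```

Run:
```python
from b import *
st=observe(); print(st['tool_pos'],st['contact_force'],st['time'])
sc=grab_frame('scene')[:,:,::-1].copy(); sd=grab_frame('side')[:,:,::-1].copy(); cv2.imwrite('pics/sc40.png',sc); cv2.imwrite('pics/sd40.png',sd)
a=cv2.resize(sc[200:300,70:200],(520,400),interpolation=2); b=cv2.resize(sc[180:360,230:520],(520,323)); c=cv2.resize(sd[150:220,300:400],(280,200),interpolation=2); d=cv2.resize(sd[200:380,180:400],(280,230))
o=np.zeros((600,800,3),np.uint8); o[:323,:520]=b; o[323:600,:]=0
a=cv2.resize(sc[205:295,75:195],(370,277),interpolation=2); o[323:600,:370]=a; c=cv2.resize(sd[150:215,305:400],(420,277),interpolation=2); o[323:600,375:795]=c; o[:230,520:800]=d
cv2.imwrite('pics/fin.png',o)
```

```text
[0.414 0.334 0.27 ] [ 1.393 -0.643  0.559] 75.0333
```

View pics/fin.png

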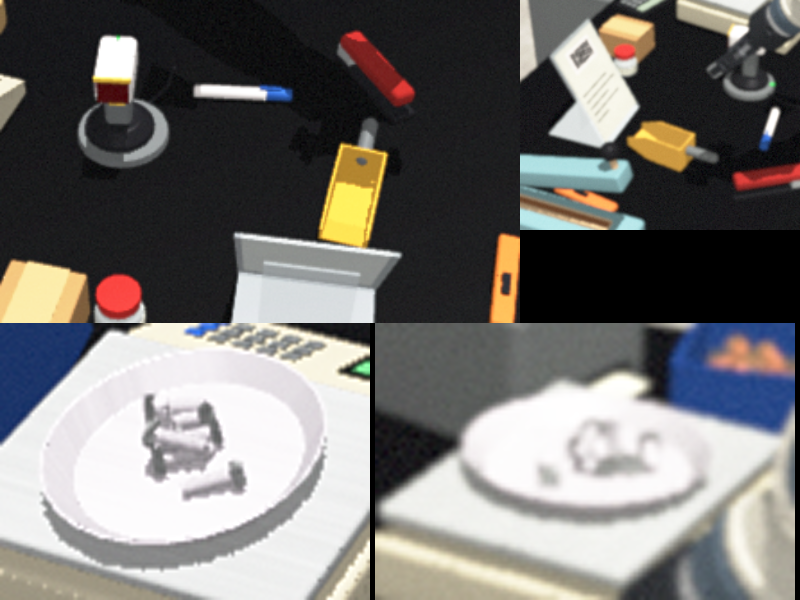

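Run:
```python
from b import *
for n,f0,f1 in(('scene','scene0','sc40'),('side','side0','sd40')):
    a,b=[cv2.imread(f'pics/{f}.png') for f in(f0,f1)]
    d=((cv2.absdiff(a,b).max(2)>60)&(b.min(2)>60)).astype(np.uint8)
    k,l,s,c=cv2.connectedComponentsWithStats(d); print(n,[(np.round(c[i]).tolist(),int(s[i,4])) for i in range(1,k) if s[i,4]>25])
sign_off()
```

```text
scene [([466.0, 13.0], 562), ([489.0, 38.0], 2171), ([572.0, 11.0], 835), ([363.0, 29.0], 40), ([566.0, 46.0], 190), ([361.0, 59.0], 46), ([396.0, 97.0], 935), ([565.0, 88.0], 600), ([338.0, 84.0], 846), ([522.0, 93.0], 356), ([300.0, 97.0], 81), ([321.0, 117.0], 541), ([439.0, 113.0], 55), ([489.0, 121.0], 62), ([434.0, 148.0], 68), ([296.0, 146.0], 56), ([479.0, 156.0], 74), ([363.0, 161.0], 162), ([344.0, 161.0], 108), ([304.0, 218.0], 105), ([132.0, 243.0], 378), ([277.0, 249.0], 35), ([426.0, 292.0], 1022), ([146.0, 257.0], 105)]
side [([600.0, 18.0], 62), ([555.0, 40.0], 114), ([611.0, 43.0], 570), ([628.0, 71.0], 620), ([532.0, 58.0], 44), ([562.0, 93.0], 273), ([597.0, 91.0], 53), ([476.0, 94.0], 57), ([445.0, 111.0], 321), ([583.0, 110.0], 37), ([462.0, 115.0], 70), ([572.0, 118.0], 55), ([460.0, 140.0], 736), ([552.0, 125.0], 29), ([598.0, 121.0], 49), ([414.0, 138.0], 319), ([531.0, 143.0], 329), ([435.0, 144.0], 263), ([592.0, 145.0], 97), ([500.0, 153.0], 248), ([465.0, 178.0], 849), ([428.0, 182.0], 538), ([589.0, 282.0], 1710), ([399.0, 175.0], 60), ([406.0, 187.0], 165), ([359.0, 183.0], 37), ([395.0, 200.0], 69), ([379.0, 217.0], 606), ([571.0, 235.0], 388), ([409.0, 213.0], 209), ([448.0, 223.0], 227), ([429.0, 222.0], 59), ([527.0, 252.0], 673), ([446.0, 241.0], 51), ([638.0, 243.0], 27), ([330.0, 252.0], 28), ([613.0, 308.0], 221), ([296.0, 311.0], 1145), ([483.0, 303.0], 131), ([594.0, 317.0], 433), ([483.0, 315.0], 245), ([399.0, 333.0], 37), ([401.0, 342.0], 61)]
the job is handed in; nothing more can be done
```

The job is done and handed in at about 75 s of the 208 s allowed. I could not count all seven bolts one by one in the dish.

- **Scanner:** I gripped it by the head and held its window about 10 cm from the barcode, level and square to it, for about 2.9 s. It then went back on its pad. There was no readout that the job was read. Later pictures show the scanner standing on the pad.
- **Bolts:** Three bolts were spilled. One had moved about 5 cm by itself, so I measured it again. All three went into the scoop with the other four.
- **Tipping:** The tool could only be turned about its own axis. I turned the scoop round on the bench and tilted the tool to about 45° by driving it against the arm's joint limits. I then gripped the scoop's walls and rolled it over the dish. The lip started about 4.5 cm above the dish floor, and the load fell from about 4.9 N to 1.5 N.
- **Scoop:** It stands upright and empty on the bench, at the spot it was turned round on rather than its original place. The gripper is clear of everything.

**Last checks:**
- The final picture shows the bolts in a pile inside the dish, none on the visible bench, and the other things looking undisturbed.
- Some force readings on the empty scoop were 2.4 to 3.3 N, more than its 1.6 N. The wrist picture and the final picture both showed the scoop empty.
- My first estimates of the dish centre from the two fixed cameras differed by about 2 cm, so I used a point between them.

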